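# Swap filling caps for closing caps

## Robot

A 6-joint arm with a two-finger parallel gripper is mounted at the origin on the work surface. World frame = base frame: x ahead of the robot, y to its left, z up, the work surface at z = 0. Lengths are in mm, angles in rad, forces in N, time in s.
With the tool pointing down it reaches from about 350 to 800 mm from the base axis. Payload 7.3 kg.
Tool frame: the origin (TCP) lies between the finger pads; the fingertips stand 25 mm ahead of it and the grasp point (between the pads) lies 6 mm ahead of it; y points along the fingers, z is the direction in which the jaws open and shut, and the axes are right-handed (so a half turn about y gives the same grasp; the last joint's range is limited). The gripper opens to 85 mm and grips with 20 to 120 N. Pads are 22 mm wide; open, the fingers measure 114 mm over their backs; the gripper's body (76 mm by 85 mm) begins 54 mm behind the grasp point. The pads swing forward as they close: fully open they stand 13 mm farther back than shut.
Start: joints at [-1.478, 0.342, 1.524, -0, 1.275, -0.146], TCP at [124.203, -510.113, 256.322] pointing down, gripper open.
Joint ranges: [-2.53, 2.53], [-0.77, 2.02], [0.04, 2.7], [-1, 4.14], [0.28, 2.66], [-3.11, 3.11]. Speed limits (rad/s): [2.57, 2.57, 3.14, 3.14, 3.14, 3.14].

## Interface

Orientations are given as a 3x3 rotation matrix whose columns are the frame's x, y, z axes.
In Python, from rig import ctrl, imaging, workorder, look_for, mark_of gives the robot as it stands.
- The arm moves only by the tool send_rows, never from a script. Its argument "increments" is a list of rows, each an object with "travel": the shift along the world's x, y, z each as a share of 0.3 m, from -1 to 1, a list of three; "twist": the turn, a rotation vector about the world's x, y, z each as a share of 180 degrees, from -1 to 1, a list of three; "grip": the finger opening in mm, from 0 to 85.4. In form: [{"travel": [tx, ty, tz], "twist": [ax, ay, az], "grip": grip}, ...]. A call has 1 to 10 rows; each row is the pose to reach, as a shift and turn from the pose commanded when the call began, turning the shorter way round; what a row does not reach only later rows make up. A row lasts 1/12 s, in which the tool goes at most 41.7 mm and 7.16 degrees, less where a joint would pass 70% of its speed; a pose out of reach is approached as far as the arm can. A call with a number of a shift or a turn outside -1 to 1 is refused whole. A call with a gripper value outside its range is refused whole. The fingers move at their own pace and stop on an object; the grip force is fixed at half the most. Time passes only in rows, so rows that repeat a pose let the fingers close. It gives the time, the measured TCP pose, the force and the opening at its end, in the units of the state.
- ctrl.read_state(): the state, without advancing time (a new reading comes with each control period).
- imaging.capture(name): name is "scene" or "side" or "wrist"; returns a dict with "frame" (384x512x3 uint8, red, green, blue), "intrinsics" (3x3 intrinsics, pixels), "R" (3x3) and "t" (3): a world point X has camera coordinates R X + t. Camera axes: x right, y down, z forward; pixel columns grow to the right and rows downward; lengths in mm; the calibration is good to about 2 mm. A picture is of the moment at which its call begins. There is no depth.
- workorder.hand_in(): hands the job in, once; it reports no verdict.
Trained networks look in a picture, given as the dict that the camera call returned (one of the last four; its "shot" number tells which), for a name from the list of things; names that differ only in an ending like _2 or _b are one class to them, and where a whole thing is asked for, a point or a joint stands for the part that bears it (a point fixed in the world has none). Each returns a list of dicts, best first, with "score" (0 to 1); they miss things now and then, are a little off and sometimes report something else, mostly with a low value. They report only what shows in the picture. A call takes as long as a camera call. They do not tell look-alikes from the thing itself.
- look_for(target, picture): "rect" ([left, top, right, bottom] in pixels, round what is visible of it).
- mark_of(target, picture): "xy" ([column, row] in pixels: a listed point, or the origin of a listed thing).
The state is a dict: "time": time; "joint_positions": joint angles; "qvel": joint speeds; "tau": joint torques, N m; "tool_pos": TCP position; "orientation": TCP orientation; "ft_force": force on the tool from outside, world axes, zero at the start; "torque": the same for the moment, N m; "finger_gap": finger opening in mm.
Only numpy, scipy, OpenCV 4.12 (cv2) and the standard library are available. Lean on these libraries where they do the work, as an engineer would, in place of code of your own. Each camera call takes 0.05 s, during which the arm holds its last target. There are 200 camera calls.

## Task

Some of the three clamped amber bottles still wear a filling cap with hose spouts: press each of these down and turn it counter-clockwise to release it, and lay it on the floor of the rinse tray. Then close all three bottles, each with the plain cap of its own size, pressed down and turned clockwise until it locks. Never force a cap that will not turn, and leave everything else on the bench where it stands.

Things in the scene. Friction and masses are not known exactly. Their poses are not given: they have to be found in the camera images.
- board: White filling board, 130 x 430 x 16 mm thick, fixed; origin at the centre of its underside, y along its length. The three bottles are clamped on it in a row, 140 mm apart.
- tray: Shallow open white plastic rinse tray, fixed, 220 mm (its x) x 120 mm (its y) outside, walls 18 mm high and 4 mm thick, floor 4 mm; origin at the centre of its underside. It stands to the left or the right of the row of caps.
- bottle_s: Amber bottle with the smallest neck (white, 28 mm across; amber body 72 mm), clamped. Origin at the centre of its underside, z up. Two white lugs stick out of the neck along +x and -x, to 42 mm across, undersides 100 mm and tops 105 mm above the origin. A grey spring-loaded seal in its mouth pushes the cap up: 5 N when locked, 12 N when fully pressed.
- lock_s (a point): Where the centre of cap_s or vent_s sits when locked: on the axis of bottle_s, 121 mm above its origin, axes as the bottle's. To close: lower the cap over the neck (2.5 mm play all round), its x 70 to 90 deg counter-clockwise from above of this x (half turns alike); it meets the seal 5 mm above here. Press to 6 mm below here (stop at 7), turn clockwise till x is parallel (stop 6 deg further), let it rise.
- cap_s_mid (a point): Plain closing cap for bottle_s: black, skirt 54 mm across, 26 mm high, flat top, with an upright grip bar on it 14 mm thick (y), 34 mm long (x), 24 mm high. Point: its centre, 25 mm above its underside, 1 mm below the flat top; x along the bar and its two inner lugs. Starts upright on the bench. Pinch the bar across its thickness from above, fingertips close to the flat top.
- vent_s_mid (a point): Filling cap, same size and shape as cap_s but with a short steel hose spout at each end of the grip bar (clear of the fingers). Starts locked on bottle_s, or is absent (None from the start). Point: its centre, 25 mm above its underside, 1 mm below the flat top; x along the bar.
- bottle_m: Amber bottle with the middle neck (white, 40 mm across; amber body 84 mm), clamped. Origin at the centre of its underside, z up. Two white lugs stick out of the neck along +x and -x, to 54 mm across, undersides 100 mm and tops 105 mm above the origin. A grey spring-loaded seal in its mouth pushes the cap up: 5 N when locked, 12 N when fully pressed.
- lock_m (a point): Where the centre of cap_m or vent_m sits when locked: on the axis of bottle_m, 121 mm above its origin, axes as the bottle's. To close, see lock_s. To open: press down 5.5 to 6.5 mm (11 N) against the seal, turn 75 deg counter-clockwise seen from above while pressed, let it rise and lift it off. Unpressed, a 4.5 mm tooth stops it turning: do not force it.
- cap_m_mid (a point): Plain closing cap for bottle_m: black, skirt 66 mm across, 26 mm high, flat top, with an upright grip bar on it 14 mm thick (y), 46 mm long (x), 24 mm high. Point: its centre, 25 mm above its underside, 1 mm below the flat top; x along the bar and its two inner lugs. Starts upright on the bench. Pinch the bar across its thickness from above, fingertips close to the flat top.
- vent_m_mid (a point): Filling cap, same size and shape as cap_m but with a short steel hose spout at each end of the grip bar (clear of the fingers). Starts locked on bottle_m, or is absent (None from the start). Point: its centre, 25 mm above its underside, 1 mm below the flat top; x along the bar.
- bottle_l: Amber bottle with the largest neck (white, 52 mm across; amber body 94 mm), clamped. Origin at the centre of its underside, z up. Two white lugs stick out of the neck along +x and -x, to 66 mm across, undersides 100 mm and tops 105 mm above the origin. A grey spring-loaded seal in its mouth pushes the cap up: 5 N when locked, 12 N when fully pressed.
- lock_l (a point): Where the centre of cap_l or vent_l sits when locked: on the axis of bottle_l, 121 mm above its origin, axes as the bottle's. To close, see lock_s. To open: press down 5.5 to 6.5 mm (11 N) against the seal, turn 75 deg counter-clockwise seen from above while pressed, let it rise and lift it off. Unpressed, a 4.5 mm tooth stops it turning: do not force it.
- cap_l_mid (a point): Plain closing cap for bottle_l: black, skirt 78 mm across, 26 mm high, flat top, with an upright grip bar on it 14 mm thick (y), 58 mm long (x), 24 mm high. Point: its centre, 25 mm above its underside, 1 mm below the flat top; x along the bar and its two inner lugs. Starts upright on the bench. Pinch the bar across its thickness from above, fingertips close to the flat top.
- vent_l_mid (a point): Filling cap, same size and shape as cap_l but with a short steel hose spout at each end of the grip bar (clear of the fingers). Starts locked on bottle_l, or is absent (None from the start). Point: its centre, 25 mm above its underside, 1 mm below the flat top; x along the bar.
- weight0: Bystander, to be left alone: steel calibration weight, 28 mm across, 38 mm high; origin at the centre of its underside.
- weight1: Bystander, to be left alone: brass calibration weight, 28 mm across, 38 mm high; origin at the centre of its underside.
- amber0: Bystander, to be left alone: loose open amber bottle, 64 mm across, 130 mm high; origin at the centre of its underside.
- amber1: Bystander, to be left alone: loose open amber bottle, 64 mm across, 130 mm high; origin at the centre of its underside.
- amber2: Bystander, to be left alone: loose open amber bottle, 64 mm across, 130 mm high; origin at the centre of its underside.
- beaker: Bystander, to be left alone: glass beaker, 70 mm across, 90 mm high; origin at the centre of its underside.
- spatula: Bystander, to be left alone: steel spatula, 160 mm long, lying; origin at its handle.
Things that resemble listed ones, but are neither listed nor needed, are in the scene too. Leave any green look-alike of the part that bears cap_s_mid alone. Leave any purple look-alike of the part that bears cap_l_mid alone.

How it is judged (in metres and radians):
On the way:
1. every filling cap that was present lies in the rinse tray (x of vent_s_mid in the frame of tray between -0.1 and 0.1 m and y of vent_s_mid in the frame of tray between -0.05 and 0.05 m and z of each of vent_s_mid, vent_m_mid, vent_l_mid in the frame of tray below 0.05 m and x of vent_m_mid in the frame of tray between -0.1 and 0.1 m and y of vent_m_mid in the frame of tray between -0.05 and 0.05 m and x of vent_l_mid in the frame of tray between -0.1 and 0.1 m and y of vent_l_mid in the frame of tray between -0.05 and 0.05 m), for 0.2 s.
At the end, for the whole second after the job is handed in: All filling caps lie on the floor of the tray (centres inside its walls, not stacked), and each bottle wears its own plain cap, locked: coaxial within 5 mm, upright, its bar parallel to the bottle's lugs within 0.25 rad and its height within 1.8 mm of the locked height; all at rest (all of step 1 and horizontal distance between cap_s_mid and bottle_s below 0.005 m and z of cap_s_mid in the frame of bottle_s between 0.1192 and 0.1228 m and angle between the x axis of cap_s_mid and the x axis of bottle_s, either way round below 0.25 rad and angle between each of cap_s_mid, cap_m_mid, cap_l_mid's own z axis and vertical below 0.1 rad and horizontal distance between cap_m_mid and bottle_m below 0.005 m and z of cap_m_mid in the frame of bottle_m between 0.1192 and 0.1228 m and angle between the x axis of cap_m_mid and the x axis of bottle_m, either way round below 0.25 rad and horizontal distance between cap_l_mid and bottle_l below 0.005 m and z of cap_l_mid in the frame of bottle_l between 0.1192 and 0.1228 m and angle between the x axis of cap_l_mid and the x axis of bottle_l, either way round below 0.25 rad and linear speed of each of vent_s, vent_m, vent_l, cap_s, cap_m, cap_l below 0.02 m/s); the robot touches nothing.
It fails at once if a bystander is moved by more than 5 cm or tipped over (distance of any of weight0, weight1, amber0, amber1, amber2, beaker, spatula from where it was at the start of the episode above 0.05 m or angle between any of weight0, weight1, amber0, amber1, amber2, beaker's own z axis and vertical above 0.7 rad).
It fails at once if a cap is forced: over 100 N between a cap and its bottle (as when it is twisted hard without being pressed down) (contact force between any of cap_s, vent_s and bottle_s above 100 N or contact force between any of cap_m, vent_m and bottle_m above 100 N or contact force between any of cap_l, vent_l and bottle_l above 100 N).
Of vent_s, vent_m, vent_l only 1 to 2 are there at a start; the rules pass over those that are not, and their reading is None.
At some moment in a run one of cap_s, cap_m, cap_l may be knocked a few centimetres aside while the robot is not near it.
It also fails if it takes over 210 s, if anything falls off the work surface, if the arm or the gripper's body presses on something with over 40 N, if the wrist force passes 120 N, or if a joint passes its speed limit or range.

## Working session

There is one attempt and no reset: what is moved stays moved. The work goes in short steps, Python scripts to look and compute and a tool call to move; the robot and the scene stay as the last step left them, time stands still between calls to the robot, and variables do not carry over. Pictures are saved under pics/ and viewed, about 12 in all and at most 16, crops included, and the job is handed in when it is done.

Besides the shell and the picture viewer there is one more tool, called after "Call:" by a JSON object that holds its "api" and its "payload", one argument or row to a line. send_rows: Moves the arm, as the interface text tells. Shift numbers are shares of 0.3 m and turn numbers shares of 180 degrees, none past 1 either way. Its arguments: {"type":"object","properties":{"increments":{"type":"array","items":{"type":"object","properties":{"travel":{"type":"array","items":{"type":"number"}},"twist":{"type":"array","items":{"type":"number"}},"grip":{"type":"number"}}}}},"required":["increments"]}

```bash
ls; mkdir -p pics; cat > h.py <<'E'
import numpy as np, cv2
from rig import ctrl, imaging, workorder, look_for, mark_of
def cap(n,save=None):
    p=imaging.capture(n)
    if save: cv2.imwrite(f'pics/{save}.png',cv2.cvtColor(p['frame'],cv2.COLOR_RGB2BGR))
    return p
def ray(p,xy):
    K,R,t=map(np.array,(p['intrinsics'],p['R'],p['t']))
    d=R.T@np.linalg.inv(K)@np.array([xy[0],xy[1],1.]); return -R.T@t, d/np.linalg.norm(d)
def atz(p,xy,z):
    o,d=ray(p,xy); return o+d*(z-o[2])/d[2]
def proj(p,X):
    K,R,t=map(np.array,(p['intrinsics'],p['R'],p['t']))
    c=K@(R@np.array(X,float)+t); return c[:2]/c[2]
def tri(rays):
    A=np.zeros((3,3));b=np.zeros(3)
    for o,d in rays:
        M=np.eye(3)-np.outer(d,d);A+=M;b+=M@o
    return np.linalg.solve(A,b)
E
python3 - <<'E'
from h import *
np.set_printoptions(precision=1,suppress=True)
a=cap('scene','s0');b=cap('side','d0');w=cap('wrist','w0')
for p in (a,b,w): o,d=ray(p,(256,192)); print(o,d)
for n in ['cap_s_mid','cap_m_mid','cap_l_mid','vent_s_mid','vent_m_mid','vent_l_mid','lock_s','lock_m','lock_l','bottle_s','bottle_m','bottle_l','tray','board']:
    print(n,[[(np.round(m['xy']).astype(int).tolist(),round(m['score'],2)) for m in mark_of(n,p)[:4]] for p in (a,b,w)])
s=ctrl.read_state(); print(s['time'],s['tool_pos'],np.array(s['orientation']))
cv2.imwrite('pics/c0.png',np.vstack([cv2.resize(cv2.imread('pics/s0.png'),(800,600))]))
E
```

```text
pics
[1322.   433.3  827.2] [-0.7 -0.4 -0.6]
[ 218.4 -795.   626.4] [ 0.3  0.8 -0.5]
[ 189.2 -493.5  373.7] [-0.3 -0.1 -1. ]
cap_s_mid [[([311, 219], 0.75), ([329, 193], 0.75), ([346, 326], 0.57), ([215, 184], 0.32)], [([212, 209], 0.75), ([166, 214], 0.69)], []]
cap_m_mid [[([350, 324], 0.7), ([235, 192], 0.68), ([279, 200], 0.31)], [([238, 261], 0.82)], []]
cap_l_mid [[([378, 313], 0.71), ([248, 167], 0.65), ([278, 201], 0.63)], [([216, 229], 0.9), ([185, 292], 0.64)], []]
vent_s_mid [[([377, 256], 0.43)], [([261, 196], 0.65)], []]
vent_m_mid [[], [], []]
vent_l_mid [[([291, 219], 0.92), ([352, 325], 0.51)], [([258, 162], 0.56), ([275, 187], 0.26)], []]
lock_s [[([243, 199], 0.94), ([205, 185], 0.72)], [([275, 183], 0.87), ([298, 215], 0.81), ([261, 160], 0.58)], []]
lock_m [[([243, 199], 0.94), ([205, 185], 0.72)], [([275, 183], 0.87), ([298, 215], 0.81), ([261, 160], 0.58)], []]
lock_l [[([243, 199], 0.94), ([205, 185], 0.72)], [([275, 183], 0.87), ([298, 215], 0.81), ([261, 160], 0.58)], []]
bottle_s [[([352, 228], 0.72), ([206, 214], 0.63), ([289, 252], 0.61)], [([296, 255], 0.84), ([259, 195], 0.63), ([277, 225], 0.57), ([273, 230], 0.53)], []]
bottle_m [[([352, 228], 0.72), ([206, 214], 0.63), ([289, 252], 0.61)], [([296, 255], 0.84), ([259, 195], 0.63), ([277, 225], 0.57), ([273, 230], 0.53)], []]
bottle_l [[([352, 228], 0.72), ([206, 214], 0.63), ([289, 252], 0.61)], [([296, 255], 0.84), ([259, 195], 0.63), ([277, 225], 0.57), ([273, 230], 0.53)], []]
tray [[([377, 256], 0.95)], [([204, 180], 0.58)], []]
board [[([251, 238], 0.75)], [([275, 232], 0.93)], []]
2.25 [ 124.2 -510.1  256.3] [[-1.   0.   0.2]
 [-0.2 -0.  -1. ]
 [-0.  -1.   0. ]]
```

View pics/c0.png

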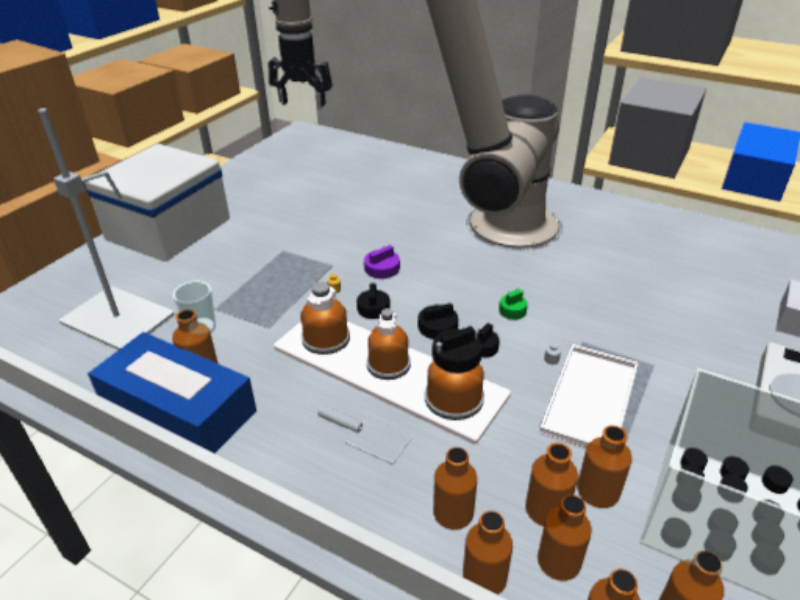

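View pics/d0.png

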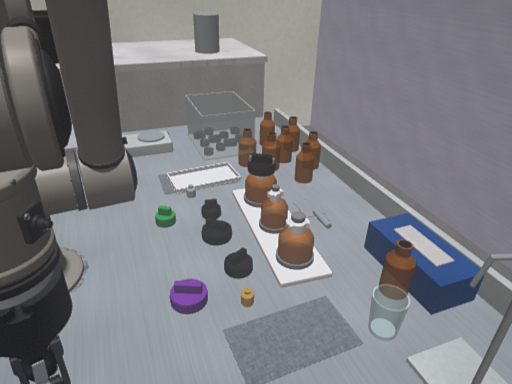

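Scene picture (800 px): bottles in a row, m (323,315) open, s (388,345) open, l (455,375) wearing the spouted cap. Black caps at (373,303), (438,320), (487,340). Look-alikes are purple (382,262) and green (513,303). The tray is at (590,393). The side view shows the same black caps at (238,261), (217,230), (211,209), so only vent_l is present.

```bash
python3 - <<'E'
from h import *
np.set_printoptions(precision=1,suppress=True)
a=cap('scene');b=cap('side')
P={'cap_s':((311,219),(212,209)),'cap_l':((278,201),(216,229)),'cap_m':((235,192),(238,261)),'seal_s':((243,199),(275,183)),'seal_m':((205,185),(298,215)),'top_l':((291,219),(261,160)),
'bs':((248,237),(273,230)),'bm':((206,214),(296,255)),'bl':((289,252),(259,195)),'tray':((377,256),(204,180)),'board':((251,238),(275,232)),'purple':((244,168),(188,290)),'green':((329,193),(166,214))}
for k,(u,v) in P.items():
    X=tri([ray(a,u),ray(b,v)]); print(k,X,'reproj',proj(a,X)-u,proj(b,X)-v)
for n in ['weight0','weight1','amber0','beaker','spatula']: print(n,[[(np.round(m['xy']).astype(int).tolist(),round(m['score'],2),atz(p,m['xy'],0)[:2].round()) for m in mark_of(n,p)[:6]] for p in (a,b)])
for n in ['bottle_s','bottle_l','cap_s','cap_l','tray']: 
  try: print(n,[[(np.round(m['rect']).astype(int).tolist(),round(m['score'],2)) for m in look_for(n,p)[:4]] for p in (a,b)])
  except Exception as e: print(n,e)
A=cv2.resize(a['frame'][150:290,180:440],None,fx=3,fy=3,interpolation=2);B=cv2.resize(b['frame'][140:310,140:340],None,fx=3,fy=3,interpolation=2)
cv2.imwrite('pics/c1.png',A[:,:,::-1]);cv2.imwrite('pics/c2.png',B[:,:,::-1])
E
```

```text
cap_s [454.1 119.2  16.2] reproj [-0.6  0.5] [-0.7 -0.5]
cap_l [434.7   3.5  27.4] reproj [ 0.1 -0.1] [0.1 0.1]
cap_m [ 450.8 -135.7   24.3] reproj [ 1.2 -0.7] [1.7 0.9]
seal_s [593.2 -16.7 143.2] reproj [ 1.9 -1.2] [2.  1.1]
seal_m [ 586.8 -148.9  133.8] reproj [-0.  0.] [-0. -0.]
top_l [608.5 125.9 142.5] reproj [ 0.5 -0.4] [0.5 0.3]
bs [589.5 -13.9  -1.3] reproj [-0.2  0.1] [-0.2 -0.1]
bm [ 586.3 -157.4   23.8] reproj [-0.1  0. ] [-0.1 -0. ]
bl [606.9 125.9  25.6] reproj [ 0.9 -0.6] [0.8 0.5]
tray [485.9 328.8  -3.5] reproj [-0.5  0.4] [-0.4 -0.3]
board [590.7 -10.4  -7. ] reproj [-2.3  1.2] [-2.4 -1.2]
purple [ 320.2 -181.9   20.5] reproj [ 0.7 -0.5] [1.1 0.7]
green [324.5 123.7  25.2] reproj [-0.5  0.5] [-0.6 -0.5]
weight0 [[([353, 230], 0.66, array([422., 241.])), ([128, 209], 0.65, array([ 660., -399.])), ([215, 184], 0.64, array([ 422., -237.]))], [([249, 300], 0.57, array([ 438., -234.])), ([192, 196], 0.5, array([424., 235.]))]]
weight1 [[([353, 230], 0.66, array([422., 241.])), ([128, 209], 0.65, array([ 660., -399.])), ([215, 184], 0.64, array([ 422., -237.]))], [([249, 3
[... 655 characters left out ...]
232, 198, 262, 241], 0.73), ([270, 229, 310, 268], 0.72)], [([277, 212, 312, 270], 0.79), ([262, 184, 289, 232], 0.74), ([243, 172, 277, 205], 0.56)]]
bottle_l [[([191, 180, 223, 227], 0.89), ([232, 198, 262, 241], 0.73), ([270, 229, 310, 268], 0.72)], [([277, 212, 312, 270], 0.79), ([262, 184, 289, 232], 0.74), ([243, 172, 277, 205], 0.56)]]
cap_s it knows: amber, beaker, board, bottle, cap_l_mid, cap_m_mid, cap_s_mid, lock, spatula, tray, vent_l_mid, vent_m_mid, vent_s_mid, weight
cap_l it knows: amber, beaker, board, bottle, cap_l_mid, cap_m_mid, cap_s_mid, lock, spatula, tray, vent_l_mid, vent_m_mid, vent_s_mid, weight
tray [[([193, 178, 226, 227], 0.44)], [([168, 164, 239, 193], 0.69)]]
```

View pics/c2.png

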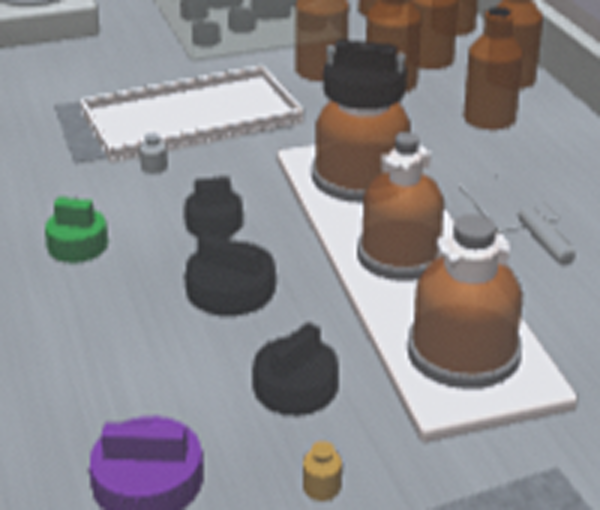

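The side crop confirms it: vent_l on l (365,75), small cap (213,207) behind large (230,275), and middle cap (295,370). The green, purple, and tray are as before. Next I move the wrist camera above the open bottles.

Call:
{"api": "send_rows", "payload": {
  "increments": [
    {"travel":[0.83,0.72,0.17],"twist":[0,0,-0.075],"grip":85},
    {"travel":[0.83,0.72,0.17],"twist":[0,0,-0.075],"grip":85},
    {"travel":[0.83,0.72,0.17],"twist":[0,0,-0.075],"grip":85},
    {"travel":[0.83,0.72,0.17],"twist":[0,0,-0.075],"grip":85},
    {"travel":[0.83,0.72,0.17],"twist":[0,0,-0.075],"grip":85},
    {"travel":[0.83,0.72,0.17],"twist":[0,0,-0.075],"grip":85},
    {"travel":[0.83,0.72,0.17],"twist":[0,0,-0.075],"grip":85},
    {"travel":[0.83,0.72,0.17],"twist":[0,0,-0.075],"grip":85},
    {"travel":[0.83,0.72,0.17],"twist":[0,0,-0.075],"grip":85}
  ]
}}

```text
time: 3.9
tool_pos: [377.3, -290.0, 308.7]
orientation: [[-1.0, 0.004, 0.009], [-0.009, -0.0, -1.0], [-0.004, -1.0, 0.0]]
ft_force: [-0.4, 0.1, 0.5]
finger_gap: 85.0
```

Call:
{"api": "send_rows", "payload": {
  "increments": [
    {"travel":[0.83,0.72,0.2],"twist":[0,0,0],"grip":85},
    {"travel":[0.83,0.72,0.2],"twist":[0,0,0],"grip":85},
    {"travel":[0.83,0.72,0.2],"twist":[0,0,0],"grip":85},
    {"travel":[0.83,0.72,0.2],"twist":[0,0,0],"grip":85},
    {"travel":[0.83,0.72,0.2],"twist":[0,0,0],"grip":85},
    {"travel":[0.83,0.72,0.2],"twist":[0,0,0],"grip":85},
    {"travel":[0.83,0.72,0.2],"twist":[0,0,0],"grip":85},
    {"travel":[0.83,0.72,0.2],"twist":[0,0,0],"grip":85},
    {"travel":[0.83,0.72,0.2],"twist":[0,0,0],"grip":85}
  ]
}}

```text
time: 4.65
tool_pos: [626.1, -73.6, 366.9]
orientation: [[-1.0, 0.002, 0.009], [-0.009, 0.002, -1.0], [-0.002, -1.0, -0.002]]
ft_force: [0.1, -0.0, 0.2]
finger_gap: 85.1
```

```bash
python3 - <<'E'
from h import *
np.set_printoptions(precision=3,suppress=True)
w=cap('wrist','w1'); print(ray(w,(256,192)), w['intrinsics'][0][0])
for n in ['lock_s','bottle_s','vent_l_mid','cap_l_mid','cap_s_mid']: print(n,[(m['xy'],round(m['score'],2),atz(w,m['xy'],137)[:2]) for m in mark_of(n,w)])
s=ctrl.read_state(); print(s['time'],s['joint_positions'],s['tool_pos'],np.array(s['orientation']),s['ft_force'])
E
```

```text
(array([692.702, -72.466, 484.999]), array([-0.26 , -0.005, -0.966])) 303.20469129828155
lock_s [([320.0, 205.0], 0.94, array([ 583.602, -151.3  ])), ([200.0, 200.3], 0.93, array([588.253,  -7.247]))]
bottle_s [([125.4, 164.6], 0.8, array([630.755,  77.687])), ([304.2, 184.0], 0.7, array([ 609.385, -130.994])), ([213.1, 179.4], 0.64, array([614.027, -23.648]))]
vent_l_mid [([79.6, 183.0], 0.76, array([608.33 , 134.022])), ([73.7, 268.4], 0.71, array([496.141, 157.532]))]
cap_l_mid [([203.2, 270.0], 0.89, array([495.352,  -7.72 ])), ([316.8, 327.9], 0.83, array([ 409.588, -158.175]))]
cap_s_mid [([85.3, 182.4], 0.66, array([609.116, 127.191])), ([138.4, 261.1], 0.52, array([507.17 ,  73.958])), ([146.0, 327.5], 0.45, array([408.077,  72.789]))]
4.95 [-0.249  0.493  0.99  -0.     1.659  1.32 ] [621.312 -79.409 367.43 ] [[-1.    -0.     0.001]
 [-0.001 -0.    -1.   ]
 [ 0.    -1.     0.   ]] [ 0.437 -0.197 -0.404]
```

View pics/w1.png

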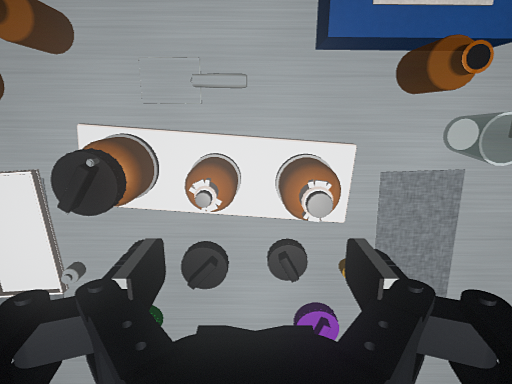

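The wrist view shows vent_l with spouts at (88,180), open necks s at (203,197) and m at (318,203), and black caps l (205,265) and m (288,260). I go close over vent_l.

Call:
{"api": "send_rows", "payload": {
  "increments": [
    {"travel":[-0.1,0.69,-0.46],"twist":[0,0,0],"grip":85},
    {"travel":[-0.1,0.69,-0.46],"twist":[0,0,0],"grip":85},
    {"travel":[-0.1,0.69,-0.46],"twist":[0,0,0],"grip":85},
    {"travel":[-0.1,0.69,-0.46],"twist":[0,0,0],"grip":85},
    {"travel":[-0.1,0.69,-0.46],"twist":[0,0,0],"grip":85},
    {"travel":[-0.1,0.69,-0.46],"twist":[0,0,0],"grip":85},
    {"travel":[-0.1,0.69,-0.46],"twist":[0,0,0],"grip":85},
    {"travel":[-0.1,0.69,-0.46],"twist":[0,0,0],"grip":85}
  ]
}}

```text
time: 5.62
tool_pos: [590.8, 129.3, 228.4]
orientation: [[-1.0, -0.003, 0.005], [-0.005, -0.001, -1.0], [0.003, -1.0, 0.001]]
ft_force: [0.3, -0.1, 0.5]
finger_gap: 85.0
```

```bash
python3 - <<'E'
from h import *
np.set_printoptions(precision=3,suppress=True)
w=cap('wrist','w2')
for n in ['lock_s','vent_l_mid','cap_l_mid','cap_s_mid']: print(n,[(m['xy'],round(m['score'],2),atz(w,m['xy'],137)[:2]) for m in mark_of(n,w)])
s=ctrl.read_state(); print(s['time'],s['tool_pos'],s['ft_force'])
for z in (137,162): print(z,[atz(w,(c,r),z)[:2] for c,r in ((200,192),(300,192),(256,142))])
cv2.imwrite('pics/c3.png',cv2.resize(cv2.imread('pics/w2.png'),(768,576),interpolation=2))
E
```

```text
lock_s [([447.7, 206.5], 0.73, array([590.378,  -9.986])), ([257.3, 182.6], 0.64, array([607.602, 128.245])), ([265.6, 288.1], 0.59, array([522.617, 121.163]))]
vent_l_mid [([255.9, 182.1], 0.55, array([607.962, 129.24 ]))]
cap_l_mid [([348.2, 301.8], 0.97, array([510.504,  55.331])), ([9.7, 106.1], 0.49, array([659.036, 292.765]))]
cap_s_mid [([264.4, 287.9], 0.76, array([522.791, 122.106])), ([91.0, 250.7], 0.66, array([554.184, 253.472])), ([165.0, 297.6], 0.66, array([513.768, 200.617]))]
5.8667 [592.937 127.173 230.577] [-1.045 -1.246 -0.495]
137 [array([600.512, 169.179]), array([600.82 ,  97.649]), array([636.159, 129.329])]
162 [array([607.386, 164.552]), array([607.658, 101.571]), array([638.773, 129.464])]
```

View pics/c3.png

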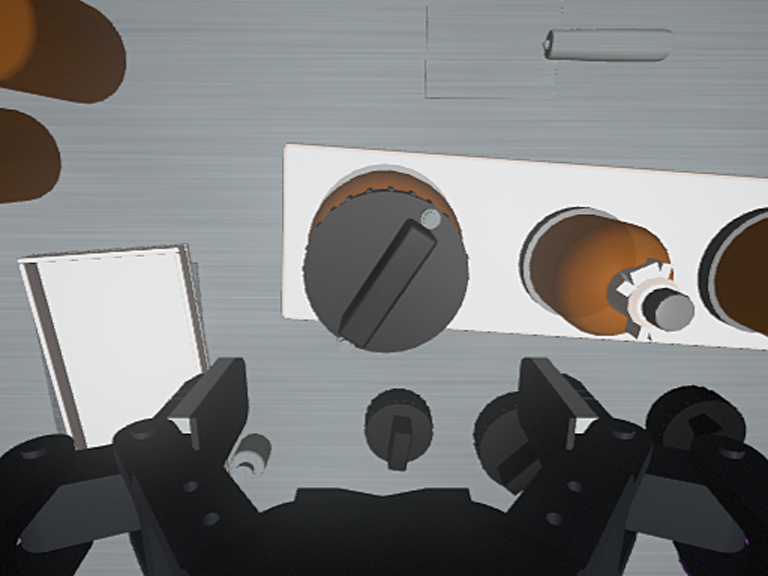

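```bash
python3 - <<'E'
import cv2
a=cv2.imread('pics/w2.png')
A=cv2.resize(a[115:245,195:325],(600,600),interpolation=2); B=cv2.resize(a[160:240,395:475],(400,400),interpolation=2)
A=cv2.convertScaleAbs(A,alpha=2.2)
cv2.imwrite('pics/c4.png',A)
E
```

```text
(no output)
```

View pics/c4.png

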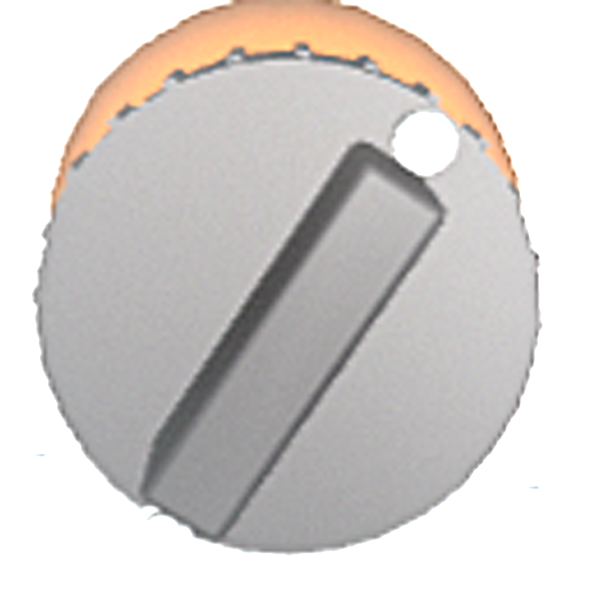

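The crop shows the bar's top-face corners at (372,162), (445,212), (220,537), (147,490), and the skirt disc centred at about (288,302).

```bash
python3 - <<'E'
from h import *
np.set_printoptions(precision=1,suppress=True)
w=cap('wrist')
f=lambda c:(195+c[0]*130/600,115+c[1]*130/600)
C=np.array([atz(w,f(c),162) for c in ((372,162),(445,212),(220,537),(147,490))])[:,:2]
print(C,C.mean(0)); e=lambda v:np.degrees(np.arctan2(v[1],v[0]))
print(e(C[0]-C[3]),e(C[1]-C[2]),np.linalg.norm(C[0]-C[3]),np.linalg.norm(C[0]-C[1]))
print(atz(w,f((288,302)),138))
# tray corners & tips
for c in ((20,258),(187,245)): print('traycorner',atz(w,(c[0]/1.5,c[1]/1.5),18))
s=ctrl.read_state();print(s['tool_pos'],s['joint_positions'])
E
```

```text
[[636.  115.1]
 [629.3 105.1]
 [582.4 135.8]
 [589.6 146.1]] [609.3 125.5]
-33.76880408238556 -33.22411511142389 55.886176088499234 11.991073210041902
[611.4 126.  138. ]
traycorner [593.5 395.6  18. ]
traycorner [603.3 271.   18. ]
[592.9 127.4 230.4] [ 0.1  0.5  1.3 -0.   1.3  1.7]
```

Call:
{"api": "send_rows", "payload": {
  "increments": [
    {"travel":[0.057,-0.005,0],"twist":[0,0,-0.186],"grip":50},
    {"travel":[0.057,-0.005,0],"twist":[0,0,-0.186],"grip":50},
    {"travel":[0.057,-0.005,0],"twist":[0,0,-0.186],"grip":50},
    {"travel":[0.057,-0.005,0],"twist":[0,0,-0.186],"grip":50},
    {"travel":[0.057,-0.005,0],"twist":[0,0,-0.186],"grip":50},
    {"travel":[0.057,-0.005,-0.1],"twist":[0,0,-0.186],"grip":50},
    {"travel":[0.057,-0.005,-0.16],"twist":[0,0,-0.186],"grip":40},
    {"travel":[0.057,-0.005,-0.217],"twist":[0,0,-0.186],"grip":40},
    {"travel":[0.057,-0.005,-0.217],"twist":[0,0,-0.186],"grip":40}
  ]
}}

```text
time: 6.67
tool_pos: [608.5, 126.3, 161.6]
orientation: [[-0.835, -0.004, -0.55], [0.55, -0.0, -0.835], [0.003, -1.0, 0.002]]
ft_force: [-1.4, -0.7, 3.0]
finger_gap: 40.0
```

```bash
python3 - <<'E'
from h import *
np.set_printoptions(precision=2,suppress=True)
w=cap('wrist','w3');s=ctrl.read_state();print(s['tool_pos'],s['ft_force'],s['joint_positions'],s['finger_gap'],s['time'])
cv2.imwrite('pics/c5.png',cv2.resize(cv2.imread('pics/w3.png'),(768,576),interpolation=2))
E
```

```text
[609.07 126.45 163.48] [-0.74 -0.26  0.44] [ 0.08  0.6   1.37 -0.    1.18  2.23] 40.254920261497354 6.7167
```

View pics/c5.png

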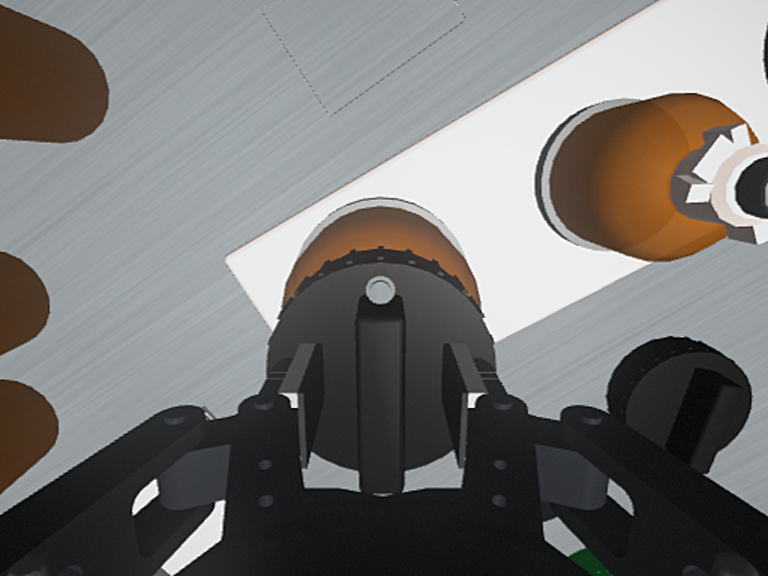

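Bar is centred (x≈381) between pads (312–455). Closing.

Call:
{"api": "send_rows", "payload": {
  "increments": [
    {"travel":[0,0,0],"twist":[0,0,0],"grip":5},
    {"travel":[0,0,0],"twist":[0,0,0],"grip":5},
    {"travel":[0,0,0],"twist":[0,0,0],"grip":5},
    {"travel":[0,0,0],"twist":[0,0,0],"grip":5},
    {"travel":[0,0,0],"twist":[0,0,0],"grip":5},
    {"travel":[0,0,0],"twist":[0,0,0],"grip":5}
  ]
}}

```text
time: 7.22
tool_pos: [609.9, 127.1, 165.2]
orientation: [[-0.836, 0.002, -0.549], [0.549, -0.0, -0.836], [-0.002, -1.0, -0.001]]
ft_force: [1.6, -3.4, 4.1]
finger_gap: 12.4
```

Call:
{"api": "send_rows", "payload": {
  "increments": [
    {"travel":[0,0,-0.01],"twist":[0,0,0],"grip":5},
    {"travel":[0,0,-0.02],"twist":[0,0,0],"grip":5},
    {"travel":[0,0,-0.02],"twist":[0,0,0],"grip":5},
    {"travel":[0,0,-0.02],"twist":[0,0,0],"grip":5}
  ]
}}

```text
time: 7.55
tool_pos: [610.0, 127.1, 159.6]
orientation: [[-0.836, 0.002, -0.549], [0.549, -0.0, -0.836], [-0.002, -1.0, -0.001]]
ft_force: [-0.9, -2.5, 9.9]
finger_gap: 12.7
```

Call:
{"api": "send_rows", "payload": {
  "increments": [
    {"travel":[0,0,-0.0015],"twist":[0,0,0],"grip":5},
    {"travel":[0,0,-0.0015],"twist":[0,0,0.02],"grip":5},
    {"travel":[0,0,-0.0015],"twist":[0,0,0.04],"grip":5},
    {"travel":[0,0,-0.0015],"twist":[0,0,0.06],"grip":5},
    {"travel":[0,0,-0.0015],"twist":[0,0,0.08],"grip":5}
  ]
}}

```text
time: 7.97
tool_pos: [610.2, 128.0, 159.5]
orientation: [[-0.947, 0.004, -0.321], [0.321, 0.001, -0.947], [-0.003, -1.0, -0.002]]
ft_force: [-0.3, 0.5, 10.4]
finger_gap: 12.8
```

Call:
{"api": "send_rows", "payload": {
  "increments": [
    {"travel":[0,0,0],"twist":[0,0,0.035],"grip":5},
    {"travel":[0,0,0],"twist":[0,0,0.07],"grip":5},
    {"travel":[0,0,0],"twist":[0,0,0.105],"grip":5},
    {"travel":[0,0,0],"twist":[0,0,0.14],"grip":5},
    {"travel":[0,0,0],"twist":[0,0,0.175],"grip":5},
    {"travel":[0,0,0],"twist":[0,0,0.21],"grip":5},
    {"travel":[0,0,0],"twist":[0,0,0.245],"grip":5},
    {"travel":[0,0,0],"twist":[0,0,0.28],"grip":5},
    {"travel":[0,0,0],"twist":[0,0,0.31],"grip":5},
    {"travel":[0,0,0],"twist":[0,0,0.335],"grip":5}
  ]
}}

```text
time: 8.8
tool_pos: [610.2, 128.2, 159.5]
orientation: [[-0.747, 0.004, 0.665], [-0.665, 0.001, -0.747], [-0.004, -1.0, 0.001]]
ft_force: [0.4, 1.4, 9.1]
finger_gap: 12.6
```

```bash
python3 - <<'E'
from h import *
np.set_printoptions(precision=2,suppress=True)
w=cap('wrist','w4');s=ctrl.read_state();print(s['tool_pos'],s['ft_force'],s['torque'],s['joint_positions'],s['finger_gap'],s['time'])
print(np.array(s['orientation']))
E
```

```text
[610.22 128.14 159.54] [-0.91  0.7   9.08] [0.16 0.09 0.02] [0.08 0.6  1.37 0.   1.16 0.92] 12.711138086344816 8.85
[[-0.74  0.    0.67]
 [-0.67  0.   -0.74]
 [-0.   -1.    0.  ]]
```

View pics/w4.png

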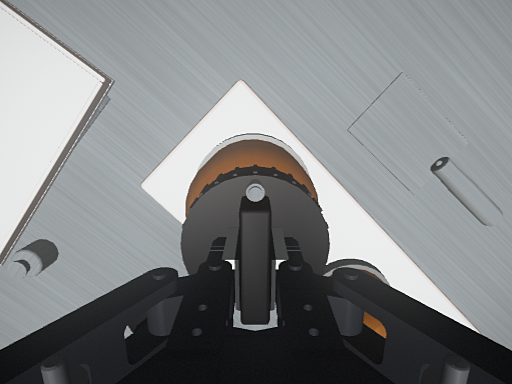

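Cap turned with the fingers (bar vertical between the pads). Lifting.

Call:
{"api": "send_rows", "payload": {
  "increments": [
    {"travel":[0,0,0.02],"twist":[0,0,0],"grip":5},
    {"travel":[0,0,0.04],"twist":[0,0,0],"grip":5},
    {"travel":[0,0,0.08],"twist":[0,0,0],"grip":5},
    {"travel":[0,0,0.15],"twist":[0,0,0],"grip":5},
    {"travel":[0,0,0.25],"twist":[0,0,0],"grip":5},
    {"travel":[0,0,0.25],"twist":[0,0,0],"grip":5}
  ]
}}

```text
time: 9.35
tool_pos: [611.0, 127.9, 238.0]
orientation: [[-0.75, 0.008, 0.661], [-0.661, 0.001, -0.75], [-0.006, -1.0, 0.004]]
ft_force: [0.4, 0.2, -0.1]
finger_gap: 12.4
```

```bash
python3 - <<'E'
from h import *
np.set_printoptions(precision=1,suppress=True)
a=cap('scene','s1');b=cap('side','d1')
for n in ['vent_l_mid','lock_l','tray','cap_s_mid','cap_l_mid','cap_m_mid']:
    print(n,[[(np.round(m['xy']).astype(int).tolist(),round(m['score'],2)) for m in mark_of(n,p)[:4]] for p in (a,b)])
print([ (r['rect'],r['score']) for r in look_for('tray',b)])
A=cv2.resize(a['frame'][150:290,180:440],(780,420),interpolation=2)
cv2.imwrite('pics/c6.png',A[:,:,::-1])
E
```

```text
vent_l_mid [[([293, 197], 0.85)], [([263, 139], 0.89), ([275, 184], 0.37)]]
lock_l [[([289, 220], 0.97), ([246, 197], 0.86), ([204, 183], 0.7)], [([264, 161], 0.91), ([297, 214], 0.77), ([272, 186], 0.63)]]
tray [[([376, 257], 0.76)], [([204, 182], 0.6)]]
cap_s_mid [[([328, 192], 0.67), ([310, 213], 0.56)], [([164, 214], 0.9), ([209, 208], 0.84)]]
cap_l_mid [[([244, 165], 0.96), ([277, 200], 0.51), ([245, 240], 0.43), ([357, 232], 0.22)], [([217, 229], 0.64), ([186, 293], 0.6)]]
cap_m_mid [[([234, 192], 0.72)], [([238, 263], 0.78)]]
[([168.3, 163.7, 243.9, 192.0], 0.97)]
```

View pics/c6.png

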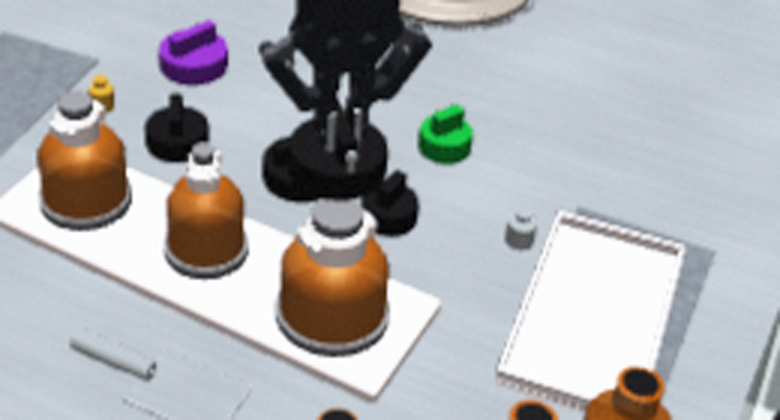

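Vent_l is in the gripper, clear above bottle l, and the other things stand as before. Carrying it to the tray centre (~488, 326).

Call:
{"api": "send_rows", "payload": {
  "increments": [
    {"travel":[-0.41,0.66,0],"twist":[0,0,0],"grip":5},
    {"travel":[-0.41,0.66,0],"twist":[0,0,0],"grip":5},
    {"travel":[-0.41,0.66,0],"twist":[0,0,0],"grip":5},
    {"travel":[-0.41,0.66,0],"twist":[0,0,0],"grip":5},
    {"travel":[-0.41,0.66,0],"twist":[0,0,0],"grip":5},
    {"travel":[-0.41,0.66,0],"twist":[0,0,0],"grip":5},
    {"travel":[-0.41,0.66,-0.1],"twist":[0,0,0],"grip":5},
    {"travel":[-0.41,0.66,-0.2],"twist":[0,0,0],"grip":5},
    {"travel":[-0.41,0.66,-0.3],"twist":[0,0,0],"grip":5},
    {"travel":[-0.41,0.66,-0.3],"twist":[0,0,0],"grip":5}
  ]
}}

```text
time: 10.93
tool_pos: [483.1, 324.1, 137.2]
orientation: [[-0.75, -0.009, 0.662], [-0.662, -0.005, -0.75], [0.01, -1.0, -0.003]]
ft_force: [-1.3, -0.7, -2.1]
finger_gap: 12.6
```

```bash
python3 - <<'E'
from h import *
np.set_printoptions(precision=1,suppress=True)
a=cap('scene','s2');b=cap('side','d2')
C=[(488+dx*.997-dy*.078,326+dx*.078+dy*.997,18) for dx,dy in ((-110,-60),(-110,60),(110,60),(110,-60))]
out=[]
for p,(x,y) in ((a,(300,170)),(b,(140,90))):
    f=p['frame'].copy(); cv2.polylines(f,[np.array([proj(p,c) for c in C]).astype(int)],True,(255,0,0),1)
    out.append(cv2.resize(f[y:y+130,x:x+150],None,fx=2.6,fy=2.6,interpolation=2))
cv2.imwrite('pics/c7.png',np.hstack(out)[:,:,::-1])
print(ctrl.read_state()['tool_pos'])
E
```

```text
[486.2 325.3 142.7]
```

View pics/c7.png

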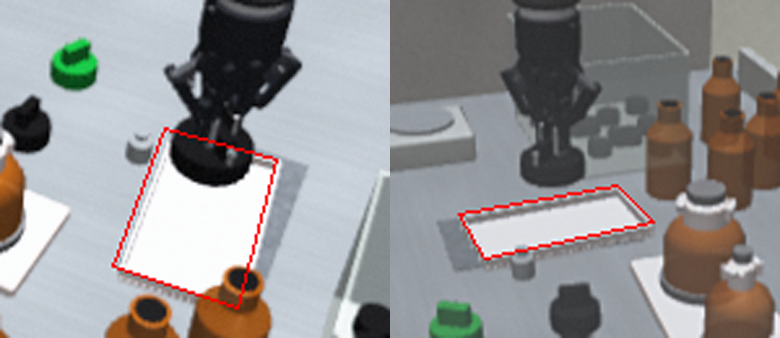

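The overlaid tray outline fits both views. Lowering.

Call:
{"api": "send_rows", "payload": {
  "increments": [
    {"travel":[0,0,-0.13],"twist":[0,0,0],"grip":5},
    {"travel":[0,0,-0.22],"twist":[0,0,0],"grip":5},
    {"travel":[0,0,-0.26],"twist":[0,0,0],"grip":5},
    {"travel":[0,0,-0.285],"twist":[0,0,0],"grip":5},
    {"travel":[0,0,-0.295],"twist":[0,0,0],"grip":5},
    {"travel":[0,0,-0.295],"twist":[0,0,0],"grip":5}
  ]
}}

```text
time: 11.53
tool_pos: [487.9, 325.9, 57.6]
orientation: [[-0.75, 0.004, 0.661], [-0.661, 0.002, -0.75], [-0.004, -1.0, 0.001]]
ft_force: [-3.1, -1.6, 3.4]
finger_gap: 12.3
```

Call:
{"api": "send_rows", "payload": {
  "increments": [
    {"travel":[0,0,0],"twist":[0,0,0],"grip":5},
    {"travel":[0,0,0],"twist":[0,0,0],"grip":45},
    {"travel":[0,0,0],"twist":[0,0,0],"grip":45},
    {"travel":[0,0,0],"twist":[0,0,0],"grip":45},
    {"travel":[0,0,0.05],"twist":[0,0,0],"grip":45},
    {"travel":[0,0,0.15],"twist":[0,0,0],"grip":45},
    {"travel":[0,0,0.3],"twist":[0,0,0],"grip":60},
    {"travel":[0,0,0.5],"twist":[0,0,0],"grip":60},
    {"travel":[0,0,0.5],"twist":[0,0,0],"grip":60},
    {"travel":[0,0,0.5],"twist":[0,0,0],"grip":60}
  ]
}}

```text
time: 12.37
tool_pos: [488.9, 326.7, 210.9]
orientation: [[-0.75, 0.011, 0.661], [-0.661, 0.005, -0.75], [-0.012, -1.0, 0.003]]
ft_force: [0.8, 0.6, -0.1]
finger_gap: 60.2
```

Call:
{"api": "send_rows", "payload": {
  "increments": [
    {"travel":[0.02,-1,0.2],"twist":[0,0,-0.231],"grip":85},
    {"travel":[0.02,-1,0.2],"twist":[0,0,-0.231],"grip":85},
    {"travel":[0.02,-1,0.2],"twist":[0,0,-0.231],"grip":85},
    {"travel":[0.02,-1,0.2],"twist":[0,0,-0.231],"grip":85},
    {"travel":[0.02,-1,0.2],"twist":[0,0,-0.231],"grip":85},
    {"travel":[0.02,-1,0.2],"twist":[0,0,-0.231],"grip":85},
    {"travel":[0.02,-1,0.2],"twist":[0,0,-0.231],"grip":85},
    {"travel":[0.02,-1,0.2],"twist":[0,0,-0.231],"grip":85},
    {"travel":[0.02,-1,0.2],"twist":[0,0,-0.231],"grip":85},
    {"travel":[0.02,-1,0.2],"twist":[0,0,-0.231],"grip":85}
  ]
}}

```text
time: 13.2
tool_pos: [492.3, 24.9, 264.0]
orientation: [[-1.0, -0.0, -0.005], [0.005, 0.0, -1.0], [0.0, -1.0, -0.0]]
ft_force: [-0.1, 1.0, -0.4]
finger_gap: 84.8
```

```bash
python3 - <<'E'
from h import *
np.set_printoptions(precision=1,suppress=True)
w=cap('wrist','w5');s=ctrl.read_state();print(s['tool_pos'],s['time'])
for n,z in (('lock_s',137),('cap_l_mid',25),('cap_m_mid',25),('cap_s_mid',25),('vent_l_mid',29)): print(n,[(np.round(m['xy']),round(m['score'],2),atz(w,m['xy'],z)[:2]) for m in mark_of(n,w)])
np.savez('w5.npz',**{k:w[k] for k in('intrinsics','R','t')})
cv2.imwrite('pics/c8.png',cv2.convertScaleAbs(cv2.resize(cv2.imread('pics/w5.png'),(800,600),interpolation=2),alpha=1.5))
E
```

```text
[492.1  25.8 263.8] 13.25
lock_s [(array([487.,  74.]), 0.9, array([ 584.1, -150.8])), (array([116.,  43.]), 0.74, array([607.2, 127.1])), (array([302.,  68.]), 0.71, array([589.4, -10.9])), (array([379., 207.]), 0.46, array([478.6, -79.9]))]
cap_l_mid [(array([263., 214.]), 0.78, array([433.3,  15.2]))]
cap_m_mid [(array([378., 207.]), 0.67, array([ 442.6, -127. ]))]
cap_s_mid [(array([178., 204.]), 0.73, array([447.5, 120.2])), (array([182., 295.]), 0.6, array([319.5, 124.1])), (array([303.,  68.]), 0.5, array([603.3, -28.1]))]
vent_l_mid [(array([  4., 172.]), 0.62, array([489.9, 322.9]))]
```

View pics/c8.png

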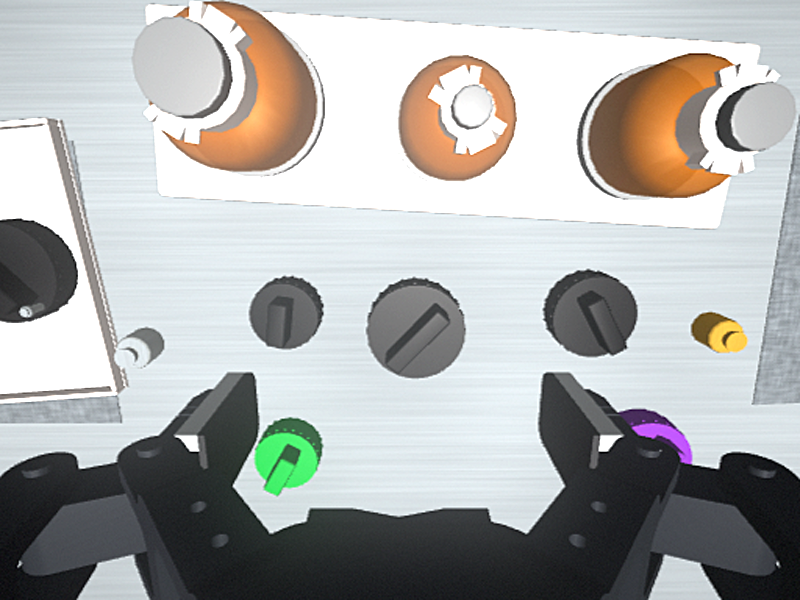

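Vent_l lies in the tray (30,270). Black caps: s at (285,312), l at (415,325), m at (592,312), and the necks are at the top. Next, one composite zoom of the necks and caps for yaws.

```bash
python3 - <<'E'
import cv2,numpy as np
a=cv2.imread('pics/w5.png')
f=lambda x,y,al=1.0:cv2.convertScaleAbs(cv2.resize(a[y:y+66,x:x+66],(264,264),interpolation=2),alpha=al)
T=[f(264,34,.9),f(446,34,.9),f(92,0,.9)]
B=[f(150,170,2.2),f(233,175,2.2),f(345,167,2.2)]
cv2.imwrite('pics/c9.png',np.vstack([np.hstack(T),np.hstack(B)]))
E
```

View pics/c9.png

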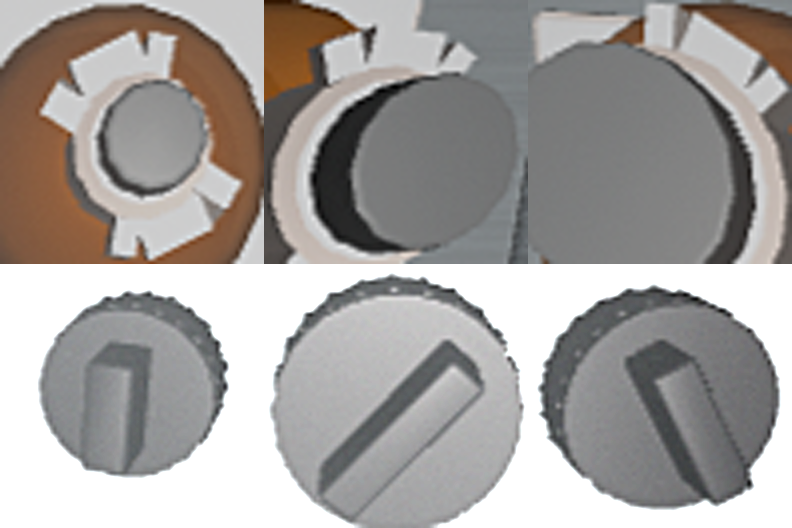

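```bash
python3 - <<'E'
from h import *
np.set_printoptions(precision=1,suppress=True)
w=dict(np.load('w5.npz'))
e=lambda v:np.degrees(np.arctan2(v[1],v[0]))
def bar(off,base,c):
    C=np.array([atz(w,(off[0]+(x-base[0])/4,off[1]+(y-base[1])/4),50)[:2] for x,y in c])
    print('bar',C.mean(0),'yaws',e(C[0]-C[3]),e(C[1]-C[2]),'len',np.linalg.norm(C[0]-C[3]),'w',np.linalg.norm(C[0]-C[1]))
bar((150,170),(0,264),((88,365),(130,367),(125,473),(82,468)))
bar((233,175),(264,264),((452,365),(482,388),(358,518),(322,497)))
bar((345,167),(528,264),((655,380),(690,367),(748,487),(712,502)))
P=lambda off,x,y:atz(w,(off[0]+x/4,off[1]+y/4),121)[:2]
u,l=P((264,34),104,50),P((264,34),179,241);print('s lugs',u,l,(u+l)/2,e(u-l),np.linalg.norm(u-l))
for x,y in ((320,48),(500,123)): pass
u=P((446,34),143,33);print('m upper',u)
u2=P((92,0),195,35);print('l upper',u2, e(u2-np.array([610.2,128])))
a=cv2.imread('pics/w5.png')
cv2.imwrite('pics/c10.png',cv2.resize(a[25:125,430:512],(656,600),interpolation=2))
E
```

```text
bar [449.6 115.9] yaws -7.618497515570611 -6.4998500612671775 len 31.42560781847131 w 11.924517245408655
bar [435.5  10.9] yaws -42.99272276130138 -41.69729354216961 len 55.1958459280509 w 11.15621759055798
bar [ 447.  -128.3] yaws 28.706680096771084 29.76690113998612 len 42.47822207591068 w 10.272226947931426
s lugs [607.1  -2.9] [571.1 -19.2] [589.1 -11. ] 24.330684527455286 39.47026786458789
m upper [ 609.3 -153.6]
l upper [634.2 112. ] -33.59590934973933
```

View pics/c10.png

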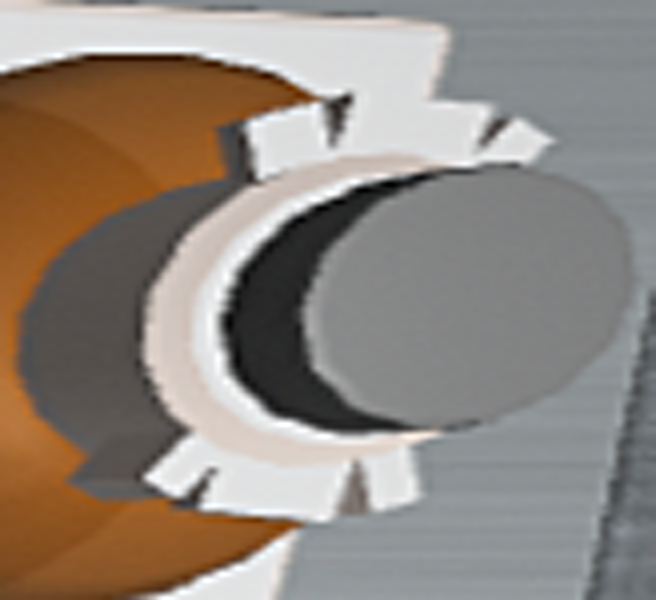

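```bash
python3 - <<'E'
from h import *
np.set_printoptions(precision=1,suppress=True)
w=dict(np.load('w5.npz'))
u,l=[atz(w,(430+x/8,25+y/6),121)[:2] for x,y in ((422,98),(268,516))]
d=u-l;print(u,l,(u+l)/2,np.degrees(np.arctan2(d[1],d[0])),np.linalg.norm(d))
s=ctrl.read_state();print(s['tool_pos'],s['joint_positions'],s['time'])
E
```

```text
[ 609.9 -154.2] [ 557.1 -148.4] [ 583.5 -151.3] -6.322388835040044 53.14609785928386
[492.2  26.5 263.9] [-0.1  0.3  1.6  0.   1.3  1.5] 13.5
```

Call:
{"api": "send_rows", "payload": {
  "increments": [
    {"travel":[-0.187,-0.05,-0.1],"twist":[0,0,-0.235],"grip":45},
    {"travel":[-0.187,-0.05,-0.2],"twist":[0,0,-0.235],"grip":45},
    {"travel":[-0.187,-0.05,-0.3],"twist":[0,0,-0.235],"grip":45},
    {"travel":[-0.187,-0.05,-0.4],"twist":[0,0,-0.235],"grip":45},
    {"travel":[-0.187,-0.05,-0.45],"twist":[0,0,-0.235],"grip":45},
    {"travel":[-0.187,-0.05,-0.5],"twist":[0,0,-0.235],"grip":45},
    {"travel":[-0.187,-0.05,-0.5],"twist":[0,0,-0.235],"grip":45},
    {"travel":[-0.187,-0.05,-0.5],"twist":[0,0,-0.235],"grip":45}
  ]
}}

```text
time: 14.17
tool_pos: [436.0, 10.9, 114.0]
orientation: [[-0.741, -0.002, -0.672], [0.672, 0.0, -0.741], [0.001, -1.0, 0.001]]
ft_force: [-0.3, -0.0, -0.1]
finger_gap: 44.7
```

```bash
cat > look.py <<'E'
from h import *
import sys
np.set_printoptions(precision=2,suppress=True)
w=cap('wrist',sys.argv[1]);s=ctrl.read_state();R=np.array(s['orientation']);T=np.array(s['tool_pos'])
print(T,'zyaw',np.degrees(np.arctan2(R[1,2],R[0,2])),'f',s['ft_force'],'J6',s['joint_positions'][5],s['finger_gap'],s['time'])
# dark-bar check: expected pixel of bar top centre if exactly under TCP
z=float(sys.argv[2]); print('under TCP px',proj(w,[T[0],T[1],z]))
for n in sys.argv[3:]: print(n,[(np.round(m['xy']),round(m['score'],2),atz(w,m['xy'],z-25)[:2]) for m in mark_of(n,w)])
E
python3 look.py w6 50 cap_l_mid
```

```text
[436.58  10.74 114.73] zyaw -132.2236950323792 f [ 1.13 -0.88  0.44] J6 2.1565718298312455 44.89057728547231 14.2167
under TCP px [255.45 216.73]
cap_l_mid [(array([254., 210.]), 0.87, array([434.27,  14.02])), (array([408.,  50.]), 0.31, array([ 447.78, -128.56]))]
```

View pics/w6.png

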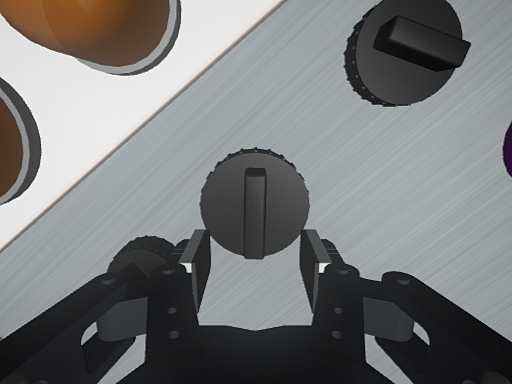

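Bar centred under the tool (x≈255, y≈216). Descend, grasp and lift.

Call:
{"api": "send_rows", "payload": {
  "increments": [
    {"travel":[0,0,-0.1],"twist":[0,0,0],"grip":45},
    {"travel":[0,0,-0.16],"twist":[0,0,0],"grip":45},
    {"travel":[0,0,-0.205],"twist":[0,0,0],"grip":45},
    {"travel":[0,0,-0.205],"twist":[0,0,0],"grip":45},
    {"travel":[0,0,-0.205],"twist":[0,0,0],"grip":5},
    {"travel":[0,0,-0.205],"twist":[0,0,0],"grip":5},
    {"travel":[0,0,-0.205],"twist":[0,0,0],"grip":5},
    {"travel":[0,0,-0.205],"twist":[0,0,0],"grip":5},
    {"travel":[0,0,-0.205],"twist":[0,0,0],"grip":5}
  ]
}}

```text
time: 15.02
tool_pos: [437.3, 10.3, 54.2]
orientation: [[-0.738, 0.003, -0.675], [0.675, -0.0, -0.738], [-0.003, -1.0, -0.002]]
ft_force: [-0.3, 0.6, 5.7]
finger_gap: 13.0
```

Call:
{"api": "send_rows", "payload": {
  "increments": [
    {"travel":[0,0,0.1],"twist":[0,0,0.04],"grip":5},
    {"travel":[0,0,0.2],"twist":[0,0,0.08],"grip":5},
    {"travel":[0,0,0.35],"twist":[0,0,0.12],"grip":5},
    {"travel":[0,0,0.48],"twist":[0,0,0.16],"grip":5},
    {"travel":[0.05,0,0.62],"twist":[0,0,0.2],"grip":5},
    {"travel":[0.12,0.08,0.62],"twist":[0,0,0.24],"grip":5},
    {"travel":[0.22,0.16,0.62],"twist":[0,0,0.28],"grip":5},
    {"travel":[0.33,0.25,0.62],"twist":[0,0,0.32],"grip":5},
    {"travel":[0.43,0.32,0.62],"twist":[0,0,0.36],"grip":5},
    {"travel":[0.5,0.36,0.62],"twist":[0,0,0.4],"grip":5}
  ]
}}

```text
time: 15.85
tool_pos: [588.0, 120.9, 239.4]
orientation: [[-0.869, 0.002, 0.494], [-0.494, 0.001, -0.869], [-0.002, -1.0, 0.0]]
ft_force: [-0.1, -0.2, -1.0]
finger_gap: 12.9
```

```bash
cat > held.py <<'E'
from h import *
import sys
np.set_printoptions(precision=2,suppress=True)
w=cap('wrist',sys.argv[1]);s=ctrl.read_state();R=np.array(s['orientation']);T=np.array(s['tool_pos'])
print(T,'zyaw',np.degrees(np.arctan2(R[1,2],R[0,2])),'f',s['ft_force'],s['finger_gap'],s['time'])
r=float(sys.argv[3])
zt=T[2]-27
for m in mark_of(sys.argv[2],w)[:2]: print(np.round(m['xy']),m['score'],'tool-frame off',(R.T@(atz(w,m['xy'],zt-1)-T))[[0,2]])
# predicted far edge (away from tool, camera side) and near circle of flat top for zero offset
c=[proj(w,[T[0]+r*np.cos(a),T[1]+r*np.sin(a),zt]) for a in np.linspace(0,6.28,60)]
f=w['frame'].copy(); cv2.polylines(f,[np.array(c).astype(int)],True,(255,0,0),1)
cv2.imwrite(f'pics/{sys.argv[1]}o.png',cv2.resize(f[120:340,130:390],None,fx=3,fy=2.6)[:,:,::-1])
E
python3 held.py w7 cap_l_mid 39
```

```text
[590.44 121.97 238.85] zyaw -59.904382731233035 f [-0.62 -0.57 -1.32] 12.794655115735887 15.9
[253. 245.] 0.65 tool-frame off [ 4.03 -1.54]
```

View pics/w7o.png

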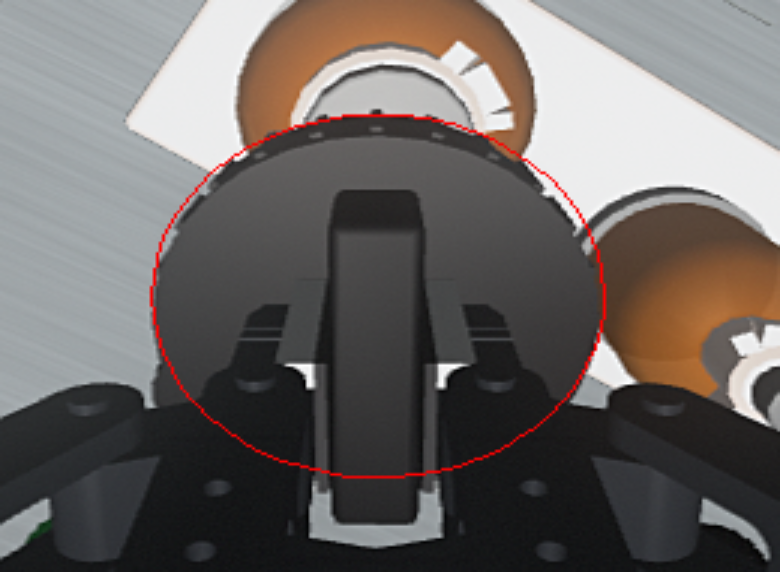

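The disc's upper rim (y≈135) sits below the predicted outline (y≈113), so the cap is probably held a few mm off along the bar. I check with the bar ends.

```bash
python3 - <<'E'
from h import *
np.set_printoptions(precision=2,suppress=True)
w=cap('wrist');s=ctrl.read_state();R=np.array(s['orientation']);T=np.array(s['tool_pos'])
g=lambda x,y,dz:(R.T@(atz(w,(130+x/3,120+y/2.6),T[2]+dz)-T))[[0,2]]
for dz in (-3,-5): print(dz,g(377,230,dz),g(376,521,dz),(g(377,230,dz)+g(376,521,dz))/2)
for dz in (-27,-29): print('rim far',g(377,135,dz),'skirt bottom', g(377,113,dz-25),'left/right',g(155,300,dz),g(602,300,dz))
print(T,s['orientation'])
E
```

```text
-3 [-29.08  -0.33] [25.93 -0.2 ] [-1.58 -0.26]
-5 [-28.42  -0.32] [27.5  -0.18] [-0.46 -0.25]
rim far [-39.91  -0.31] skirt bottom [-39.81  -0.23] left/right [ -6.44 -38.31] [-6.77 38.56]
rim far [-39.51  -0.3 ] skirt bottom [-39.46  -0.22] left/right [ -5.58 -38.82] [-5.91 39.11]
[586.67 119.28 238.4 ] [[-0.87 -0.    0.49]
 [-0.49 -0.   -0.87]
 [ 0.   -1.   -0.  ]]
```

Call:
{"api": "send_rows", "payload": {
  "increments": [
    {"travel":[0.075,0.026,0],"twist":[0,0,0.04],"grip":5},
    {"travel":[0.075,0.026,0],"twist":[0,0,0.08],"grip":5},
    {"travel":[0.075,0.026,0],"twist":[0,0,0.093],"grip":5},
    {"travel":[0.075,0.026,-0.05],"twist":[0,0,0.093],"grip":5},
    {"travel":[0.075,0.026,-0.1],"twist":[0,0,0.093],"grip":5},
    {"travel":[0.075,0.026,-0.14],"twist":[0,0,0.093],"grip":5},
    {"travel":[0.075,0.026,-0.17],"twist":[0,0,0.093],"grip":5},
    {"travel":[0.075,0.026,-0.2],"twist":[0,0,0.093],"grip":5},
    {"travel":[0.075,0.026,-0.22],"twist":[0,0,0.093],"grip":5},
    {"travel":[0.075,0.026,-0.22],"twist":[0,0,0.093],"grip":5}
  ]
}}

```text
time: 16.83
tool_pos: [608.0, 125.9, 171.7]
orientation: [[-0.697, -0.002, 0.717], [-0.717, -0.0, -0.697], [0.002, -1.0, -0.001]]
ft_force: [-0.1, 0.2, -0.7]
finger_gap: 12.8
```

Call:
{"api": "send_rows", "payload": {
  "increments": [
    {"travel":[0,0,0],"twist":[0,0,0],"grip":5},
    {"travel":[0,0,-0.01],"twist":[0,0,0],"grip":5},
    {"travel":[0,0,-0.02],"twist":[0,0,0],"grip":5},
    {"travel":[0,0,-0.02],"twist":[0,0,0],"grip":5}
  ]
}}

```text
time: 17.17
tool_pos: [609.0, 126.4, 167.2]
orientation: [[-0.696, 0.001, 0.718], [-0.718, 0.0, -0.696], [-0.001, -1.0, 0.001]]
ft_force: [-1.0, 0.9, 1.5]
finger_gap: 12.5
```

Call:
{"api": "send_rows", "payload": {
  "increments": [
    {"travel":[0,0,-0.01],"twist":[0,0,0],"grip":5},
    {"travel":[0,0,-0.018],"twist":[0,0,0],"grip":5},
    {"travel":[0,0,-0.018],"twist":[0,0,0],"grip":5}
  ]
}}

```text
time: 17.42
tool_pos: [609.0, 126.4, 162.3]
orientation: [[-0.696, 0.002, 0.718], [-0.718, 0.0, -0.696], [-0.001, -1.0, 0.001]]
ft_force: [-1.8, 1.0, 5.0]
finger_gap: 12.4
```

Call:
{"api": "send_rows", "payload": {
  "increments": [
    {"travel":[0,0,-0.007],"twist":[0,0,0],"grip":5},
    {"travel":[0,0,-0.013],"twist":[0,0,0],"grip":5},
    {"travel":[0,0,-0.013],"twist":[0,0,0],"grip":5},
    {"travel":[0,0,-0.013],"twist":[0,0,0],"grip":5}
  ]
}}

```text
time: 17.75
tool_pos: [609.1, 126.5, 159.3]
orientation: [[-0.696, 0.002, 0.718], [-0.718, 0.0, -0.696], [-0.002, -1.0, 0.001]]
ft_force: [-3.3, 0.7, 10.8]
finger_gap: 12.6
```

Call:
{"api": "send_rows", "payload": {
  "increments": [
    {"travel":[0,0,0],"twist":[0,0,-0.02],"grip":5},
    {"travel":[0,0,0],"twist":[0,0,-0.04],"grip":5},
    {"travel":[0,0,0],"twist":[0,0,-0.06],"grip":5},
    {"travel":[0,0,0],"twist":[0,0,-0.08],"grip":5}
  ]
}}

```text
time: 18.08
tool_pos: [609.3, 126.4, 159.4]
orientation: [[-0.854, 0.003, 0.52], [-0.52, 0.0, -0.854], [-0.002, -1.0, 0.001]]
ft_force: [-3.2, -0.4, 10.3]
finger_gap: 12.9
```

```bash
cat > st.py <<'E'
from h import *
s=ctrl.read_state();R=np.array(s['orientation'])
print(np.round(s['tool_pos'],1),'zyaw',round(np.degrees(np.arctan2(R[1,2],R[0,2])),1),'f',np.round(s['ft_force'],1),'m',np.round(s['torque'],2),s['time'])
E
python3 st.py
```

```text
[609.3 126.4 159.4] zyaw -58.7 f [-3.2 -0.4 10.3] m [0.15 0.48 0.13] 18.0833
```

Call:
{"api": "send_rows", "payload": {
  "increments": [
    {"travel":[0,0,0],"twist":[0,0,-0.036],"grip":5},
    {"travel":[0,0,0],"twist":[0,0,-0.072],"grip":5},
    {"travel":[0,0,0],"twist":[0,0,-0.108],"grip":5},
    {"travel":[0,0,0],"twist":[0,0,-0.144],"grip":5},
    {"travel":[0,0,0],"twist":[0,0,-0.18],"grip":5},
    {"travel":[0,0,0],"twist":[0,0,-0.216],"grip":5},
    {"travel":[0,0,0],"twist":[0,0,-0.252],"grip":5},
    {"travel":[0,0,0],"twist":[0,0,-0.288],"grip":5},
    {"travel":[0,0,0],"twist":[0,0,-0.324],"grip":5}
  ]
}}

```text
time: 18.83
tool_pos: [610.2, 125.9, 159.8]
orientation: [[-0.89, 0.005, -0.456], [0.456, -0.0, -0.89], [-0.005, -1.0, -0.002]]
ft_force: [-0.6, -1.9, 9.7]
finger_gap: 12.9
```

```bash
python3 st.py
```

```text
[610.2 125.9 159.8] zyaw -117.1 f [-0.6 -1.9  9.7] m [-0.11  0.19  0.05] 18.8333
```

Torque is low and it turns freely. Last ~6°, then a slow rise.

Call:
{"api": "send_rows", "payload": {
  "increments": [
    {"travel":[0,0,0],"twist":[0,0,-0.02],"grip":5},
    {"travel":[0,0,0],"twist":[0,0,-0.035],"grip":5},
    {"travel":[0,0,0],"twist":[0,0,-0.035],"grip":5}
  ]
}}

```text
time: 19.08
tool_pos: [610.2, 125.9, 159.7]
orientation: [[-0.836, 0.005, -0.549], [0.549, -0.0, -0.836], [-0.004, -1.0, -0.002]]
ft_force: [0.7, 0.1, 9.8]
finger_gap: 12.7
```

```bash
python3 st.py
```

```text
[610.2 125.9 159.7] zyaw -123.3 f [0.7 0.1 9.8] m [-0.19  0.14 -0.06] 19.0833
```

Call:
{"api": "send_rows", "payload": {
  "increments": [
    {"travel":[0,0,0.008],"twist":[0,0,0],"grip":5},
    {"travel":[0,0,0.014],"twist":[0,0,0],"grip":5},
    {"travel":[0,0,0.014],"twist":[0,0,0],"grip":5}
  ]
}}

```text
time: 19.33
tool_pos: [610.1, 125.9, 163.7]
orientation: [[-0.837, 0.005, -0.547], [0.547, -0.0, -0.837], [-0.004, -1.0, -0.002]]
ft_force: [0.5, -0.1, 6.7]
finger_gap: 13.2
```

Call:
{"api": "send_rows", "payload": {
  "increments": [
    {"travel":[0,0,0.006],"twist":[0,0,0],"grip":5},
    {"travel":[0,0,0.009],"twist":[0,0,0],"grip":5},
    {"travel":[0,0,0.009],"twist":[0,0,0],"grip":5}
  ]
}}

```text
time: 19.58
tool_pos: [609.9, 126.0, 165.5]
orientation: [[-0.837, 0.004, -0.547], [0.547, -0.0, -0.837], [-0.003, -1.0, -0.002]]
ft_force: [2.2, -0.8, 4.0]
finger_gap: 12.6
```

Call:
{"api": "send_rows", "payload": {
  "increments": [
    {"travel":[0,0,0.004],"twist":[0,0,0],"grip":5},
    {"travel":[0,0,0.008],"twist":[0,0,0],"grip":5},
    {"travel":[0,0,0.008],"twist":[0,0,0],"grip":5}
  ]
}}

```text
time: 19.83
tool_pos: [609.0, 126.1, 166.3]
orientation: [[-0.837, 0.0, -0.547], [0.547, -0.0, -0.837], [-0.0, -1.0, -0.0]]
ft_force: [3.5, 0.1, 0.8]
finger_gap: 12.9
```

Call:
{"api": "send_rows", "payload": {
  "increments": [
    {"travel":[0,0,-0.004],"twist":[0,0,0],"grip":5},
    {"travel":[0,0,-0.004],"twist":[0,0,0],"grip":40},
    {"travel":[0,0,-0.004],"twist":[0,0,0],"grip":45},
    {"travel":[0,0,-0.004],"twist":[0,0,0],"grip":45},
    {"travel":[0,0,0.05],"twist":[0,0,0],"grip":45},
    {"travel":[0,0,0.15],"twist":[0,0,0.04],"grip":45},
    {"travel":[0,0,0.25],"twist":[0,0,0.08],"grip":45},
    {"travel":[-0.15,0,0.25],"twist":[0,0,0.12],"grip":45},
    {"travel":[-0.27,0,0.25],"twist":[0,0,0.147],"grip":45},
    {"travel":[-0.27,0,0.25],"twist":[0,0,0.147],"grip":45}
  ]
}}

```text
time: 20.67
tool_pos: [518.7, 126.4, 239.6]
orientation: [[-0.994, -0.012, -0.111], [0.111, -0.001, -0.994], [0.012, -1.0, 0.002]]
ft_force: [1.3, 0.5, -0.9]
finger_gap: 44.9
```

```bash
cat > chk.py <<'E'
from h import *
np.set_printoptions(precision=1,suppress=True)
a=cap('scene','sx');b=cap('side','dx')
for n in ['cap_s_mid','cap_l_mid','cap_m_mid','vent_l_mid']:
    A=[m for m in mark_of(n,a) if m['score']>.3];B=[m for m in mark_of(n,b) if m['score']>.3]
    for u in A:
        for v in B:
            X=tri([ray(a,u['xy']),ray(b,v['xy'])]); r=np.linalg.norm(proj(a,X)-u['xy'])
            if r<3 and X[2]<200: print(n,X,round(r,1))
w=cap('wrist','wx')
for n,z in (('cap_l_mid',137),('cap_s_mid',25),('cap_m_mid',25)): print(n,[(np.round(m['xy']),round(m['score'],2),atz(w,m['xy'],z)[:2]) for m in mark_of(n,w)])
E
python3 chk.py; python3 st.py
```

```text
cap_s_mid [449.1 120.9  15.7] 0.5
cap_l_mid [ 312.9 -187.    20.2] 1.5
cap_l_mid [605.8 117.8 134.1] 0.5
cap_m_mid [ 446.3 -136.5   31.5] 0.6
cap_l_mid [(array([240.,  95.]), 0.73, array([605.9, 128.1]))]
cap_s_mid [(array([269., 236.]), 0.96, array([448.9, 119.5])), (array([277., 327.]), 0.79, array([320.1, 122.3]))]
cap_m_mid [(array([482., 220.]), 0.76, array([ 439.6, -131.3]))]
[527.8 126.2 241.6] zyaw -96.7 f [ 0.3  0.9 -0.3] m [0.02 0.   0.06] 21.3667
```

Call:
{"api": "send_rows", "payload": {
  "increments": [
    {"travel":[-0.261,-0.027,-0.1],"twist":[0,0,0],"grip":45},
    {"travel":[-0.261,-0.027,-0.2],"twist":[0,0,0],"grip":45},
    {"travel":[-0.261,-0.027,-0.3],"twist":[0,0,0],"grip":45},
    {"travel":[-0.261,-0.027,-0.42],"twist":[0,0,0],"grip":45},
    {"travel":[-0.261,-0.027,-0.42],"twist":[0,0,0],"grip":45},
    {"travel":[-0.261,-0.027,-0.42],"twist":[0,0,0],"grip":45},
    {"travel":[-0.261,-0.027,-0.42],"twist":[0,0,0],"grip":45},
    {"travel":[-0.261,-0.027,-0.42],"twist":[0,0,0],"grip":45}
  ]
}}

```text
time: 22.03
tool_pos: [451.5, 118.3, 118.0]
orientation: [[-0.993, 0.005, -0.116], [0.116, 0.0, -0.993], [-0.005, -1.0, -0.001]]
ft_force: [-0.0, -0.2, 0.6]
finger_gap: 44.9
```

```bash
cat > bar.py <<'E'
from h import *
import sys
np.set_printoptions(precision=1,suppress=True)
name,r,zt=sys.argv[1],float(sys.argv[2]),float(sys.argv[3])   # radius, z of flat top
w=cap('wrist','wb_'+name);s=ctrl.read_state();R=np.array(s['orientation']);T=np.array(s['tool_pos'])
m=mark_of(name,w)[0];c=atz(w,m['xy'],zt-1);print('mark',m['score'],m['xy'],c[:2])
g=cv2.cvtColor(w['frame'],cv2.COLOR_RGB2GRAY)
# rim by dark/bright radial search in the world plane z=zt, then circle fit
P=[]
for a in np.radians(np.arange(0,360,4)):
    rr=np.arange(r-10,r+10,.5);q=np.array([proj(w,[c[0]+k*np.cos(a),c[1]+k*np.sin(a),zt]) for k in rr]).astype(np.float32)
    v=cv2.remap(g,q[:,:1].copy(),q[:,1:].copy(),1).ravel().astype(float);d=np.diff(v)
    if q[:,1].max()<215 and v[-1]>120 and v[0]<90:
        i=np.argmax(d);P.append((rr[i],a))
P=np.array(P); 
if len(P)>10:
    X=np.c_[c[0]+P[:,0]*np.cos(P[:,1]),c[1]+P[:,0]*np.sin(P[:,1])];(x0,y0),rad=cv2.minEnclosingCircle(X.astype(np.float32));print('rim n',len(P),'circle',x0,y0,rad)
cs=c[:2]
# bar yaw: lines
x,y=map(int,m['xy']);e=cv2.Canny(cv2.convertScaleAbs(g,alpha=2.),25,60)
L=cv2.HoughLinesP(e,1,np.pi/180,12,minLineLength=18,maxLineGap=3)
for l in (L[:,0] if L is not None else []):
    p1,p2=[atz(w,l[i:i+2].astype(float),zt+24)[:2] for i in (0,2)]
    if max(np.linalg.norm(p1-cs),np.linalg.norm(p2-cs))<r: 
        d=p2-p1;print('line',l,p1,p2,'yaw',round((np.degrees(np.arctan2(d[1],d[0]))+90)%180-90,1))
E
python3 bar.py cap_s_mid 27 26; python3 st.py
```

```text
mark 0.74 [256.7, 206.1] [450.7 117.7]
rim n 49 circle 454.1000061035156 115.83023071289062 27.714092254638672
line [248 239 249 192] [436.6 125.3] [468.5 120.7] yaw -8.2
line [270 239 270 213] [434.9 110.8] [453.  108.9] yaw -6.0
line [251 228 251 195] [444.1 122.4] [466.4 119.7] yaw -6.9
line [271 212 271 194] [453.6 108.2] [465.6 107. ] yaw -5.9
[451.  118.2 117.7] zyaw -96.7 f [-1.1  0.2 -0.3] m [-0.01  0.01  0.01] 22.1333
```

Call:
{"api": "send_rows", "payload": {
  "increments": [
    {"travel":[0.002,-0.009,-0.1],"twist":[0,0,0],"grip":45},
    {"travel":[0.002,-0.009,-0.17],"twist":[0,0,0],"grip":45},
    {"travel":[0.002,-0.009,-0.212],"twist":[0,0,0],"grip":45},
    {"travel":[0.002,-0.009,-0.212],"twist":[0,0,0],"grip":45},
    {"travel":[0.002,-0.009,-0.212],"twist":[0,0,0],"grip":5},
    {"travel":[0.002,-0.009,-0.212],"twist":[0,0,0],"grip":5},
    {"travel":[0.002,-0.009,-0.212],"twist":[0,0,0],"grip":5},
    {"travel":[0.002,-0.009,-0.212],"twist":[0,0,0],"grip":5},
    {"travel":[0.002,-0.009,-0.212],"twist":[0,0,0],"grip":5}
  ]
}}

```text
time: 22.88
tool_pos: [451.2, 115.5, 53.7]
orientation: [[-0.993, 0.003, -0.116], [0.116, 0.0, -0.993], [-0.003, -1.0, -0.001]]
ft_force: [-0.0, 0.5, 7.3]
finger_gap: 13.1
```

Call:
{"api": "send_rows", "payload": {
  "increments": [
    {"travel":[0,0,0.1],"twist":[0,0,0.03],"grip":5},
    {"travel":[0,0,0.22],"twist":[0,0,0.07],"grip":5},
    {"travel":[0,0,0.35],"twist":[0,0,0.11],"grip":5},
    {"travel":[0,0,0.48],"twist":[0,0,0.15],"grip":5},
    {"travel":[0.05,-0.03,0.62],"twist":[0,0,0.19],"grip":5},
    {"travel":[0.12,-0.1,0.62],"twist":[0,0,0.23],"grip":5},
    {"travel":[0.2,-0.18,0.62],"twist":[0,0,0.27],"grip":5},
    {"travel":[0.28,-0.25,0.62],"twist":[0,0,0.31],"grip":5},
    {"travel":[0.36,-0.33,0.62],"twist":[0,0,0.35],"grip":5},
    {"travel":[0.4,-0.37,0.62],"twist":[0,0,0.38],"grip":5}
  ]
}}

```text
time: 23.72
tool_pos: [572.0, 1.7, 238.8]
orientation: [[-0.47, 0.002, 0.883], [-0.883, -0.001, -0.47], [-0.0, -1.0, 0.003]]
ft_force: [-1.0, -0.3, 0.0]
finger_gap: 13.0
```

Call:
{"api": "send_rows", "payload": {
  "increments": [
    {"travel":[0.06,-0.05,0],"twist":[0,0,0.04],"grip":5},
    {"travel":[0.06,-0.05,0],"twist":[0,0,0.08],"grip":5},
    {"travel":[0.06,-0.05,0],"twist":[0,0,0.12],"grip":5},
    {"travel":[0.06,-0.05,0],"twist":[0,0,0.16],"grip":5},
    {"travel":[0.06,-0.05,0],"twist":[0,0,0.2],"grip":5},
    {"travel":[0.06,-0.05,0],"twist":[0,0,0.235],"grip":5},
    {"travel":[0.06,-0.05,0],"twist":[0,0,0.235],"grip":5},
    {"travel":[0.06,-0.05,0],"twist":[0,0,0.235],"grip":5},
    {"travel":[0.06,-0.05,0],"twist":[0,0,0.235],"grip":5}
  ]
}}

```text
time: 24.47
tool_pos: [587.9, -10.6, 238.5]
orientation: [[0.239, 0.0, 0.971], [-0.971, -0.0, 0.239], [0.0, -1.0, 0.0]]
ft_force: [0.2, 0.0, -1.4]
finger_gap: 12.6
```

```bash
cat > hold.py <<'E'
from h import *
import sys
np.set_printoptions(precision=2,suppress=True)
r=float(sys.argv[2])
w=cap('wrist','hold_'+sys.argv[1]);s=ctrl.read_state();R=np.array(s['orientation']);T=np.array(s['tool_pos'])
m=mark_of(sys.argv[1],w)
for k in m[:2]: print(k['xy'],k['score'],'off x,z',(R.T@(atz(w,k['xy'],T[2]-29)-T))[[0,2]])
g=cv2.cvtColor(w['frame'],cv2.COLOR_RGB2GRAY).astype(float)
# profile along the tool -x line at lateral +-10 mm on the flat top plane (far rim) 
for lat in (-14,-11,11,14):
    xs=np.arange(-r-8,-r+16,1.); v=[]
    for x in xs:
        q=proj(w,T+R@np.array([x,28.,lat]));v.append(g[int(round(q[1])),int(round(q[0]))])
    print(lat,'expected rim',-np.sqrt(r*r-lat*lat).round(1),list(zip(xs.astype(int),np.array(v).astype(int)))[::1])
E
python3 hold.py cap_s_mid 27; python3 st.py
```

```text
-14 expected rim -23.1 [(np.int64(-35), np.int64(114)), (np.int64(-34), np.int64(115)), (np.int64(-33), np.int64(114)), (np.int64(-32), np.int64(114)), (np.int64(-31), np.int64(113)), (np.int64(-30), np.int64(114)), (np.int64(-29), np.int64(112)), (np.int64(-28), np.int64(114)), (np.int64(-27), np.int64(92)), (np.int64(-26), np.int64(55)), (np.int64(-25), np.int64(58)), (np.int64(-24), np.int64(57)), (np.int64(-23), np.int64(55)), (np.int64(-22), np.int64(56)), (np.int64(-21), np.int64(84)), (np.int64(-20), np.int64(79)), (np.int64(-19), np.int64(79)), (np.int64(-18), np.int64(78)), (np.int64(-17), np.int64(77)), (np.int64(-16), np.int64(75)), (np.int64(-15), np.int64(74)), (np.int64(-14), np.int64(73)), (np.int64(-13), np.int64(73)), (np.int64(-12), np.int64(73))]
-11 expected rim -24.7 [(np.int64(-35), np.int64(119)), (np.int64(-34), np.int64(119)), (np.int64(-33), np.int64(116)), (np.int64(-32), np.int64(117)), (np.int64(-31), np.int64(110)), (np.int64(-30), np.int64(139)), (np.int64(-29), np.int64(47)), (np.int64(-28), np.int64(58)), (np.int64(-27), np.int64(55)), (np.int64(-26),
[... 1374 characters left out ...]
 (np.int64(-31), np.int64(105)), (np.int64(-30), np.int64(102)), (np.int64(-29), np.int64(107)), (np.int64(-28), np.int64(103)), (np.int64(-27), np.int64(49)), (np.int64(-26), np.int64(51)), (np.int64(-25), np.int64(51)), (np.int64(-24), np.int64(66)), (np.int64(-23), np.int64(52)), (np.int64(-22), np.int64(69)), (np.int64(-21), np.int64(71)), (np.int64(-20), np.int64(68)), (np.int64(-19), np.int64(67)), (np.int64(-18), np.int64(67)), (np.int64(-17), np.int64(66)), (np.int64(-16), np.int64(65)), (np.int64(-15), np.int64(64)), (np.int64(-14), np.int64(62)), (np.int64(-13), np.int64(61)), (np.int64(-12), np.int64(60))]
[587.9 -10.6 238.3] zyaw 13.9 f [-0.3  0.  -1.3] m [0.07 0.01 0.01] 24.5667
```

Call:
{"api": "send_rows", "payload": {
  "increments": [
    {"travel":[0.005,0.001,-0.08],"twist":[0,0,0],"grip":5},
    {"travel":[0.005,0.001,-0.12],"twist":[0,0,0],"grip":5},
    {"travel":[0.005,0.001,-0.15],"twist":[0,0,0],"grip":5},
    {"travel":[0.005,0.001,-0.175],"twist":[0,0,0],"grip":5},
    {"travel":[0.005,0.001,-0.19],"twist":[0,0,0],"grip":5},
    {"travel":[0.005,0.001,-0.205],"twist":[0,0,0],"grip":5},
    {"travel":[0.005,0.001,-0.22],"twist":[0,0,0],"grip":5},
    {"travel":[0.005,0.001,-0.22],"twist":[0,0,0],"grip":5}
  ]
}}

```text
time: 25.23
tool_pos: [589.3, -10.3, 171.6]
orientation: [[0.242, -0.001, 0.97], [-0.97, 0.0, 0.242], [-0.0, -1.0, -0.001]]
ft_force: [-1.3, -0.3, -1.7]
finger_gap: 12.6
```

No resistance. On to the seal.

Call:
{"api": "send_rows", "payload": {
  "increments": [
    {"travel":[0,0,-0.01],"twist":[0,0,0],"grip":5},
    {"travel":[0,0,-0.02],"twist":[0,0,0],"grip":5},
    {"travel":[0,0,-0.02],"twist":[0,0,0],"grip":5},
    {"travel":[0,0,-0.02],"twist":[0,0,0],"grip":5}
  ]
}}

```text
time: 25.57
tool_pos: [589.9, -10.4, 166.8]
orientation: [[0.242, 0.001, 0.97], [-0.97, -0.0, 0.242], [0.001, -1.0, 0.001]]
ft_force: [-0.0, -0.3, 3.6]
finger_gap: 12.9
```

Call:
{"api": "send_rows", "payload": {
  "increments": [
    {"travel":[0,0,-0.01],"twist":[0,0,0],"grip":5},
    {"travel":[0,0,-0.018],"twist":[0,0,0],"grip":5},
    {"travel":[0,0,-0.018],"twist":[0,0,0],"grip":5},
    {"travel":[0,0,-0.018],"twist":[0,0,0],"grip":5}
  ]
}}

```text
time: 25.9
tool_pos: [589.9, -10.3, 161.7]
orientation: [[0.242, 0.002, 0.97], [-0.97, -0.0, 0.242], [0.001, -1.0, 0.002]]
ft_force: [-1.6, -0.5, 8.0]
finger_gap: 12.2
```

Call:
{"api": "send_rows", "payload": {
  "increments": [
    {"travel":[0,0,-0.005],"twist":[0,0,0],"grip":5},
    {"travel":[0,0,-0.005],"twist":[0,0,0],"grip":5},
    {"travel":[0,0,-0.005],"twist":[0,0,-0.02],"grip":5},
    {"travel":[0,0,-0.005],"twist":[0,0,-0.04],"grip":5},
    {"travel":[0,0,-0.005],"twist":[0,0,-0.06],"grip":5},
    {"travel":[0,0,-0.005],"twist":[0,0,-0.08],"grip":5}
  ]
}}

```text
time: 26.4
tool_pos: [590.5, -10.5, 160.8]
orientation: [[-0.01, 0.004, 1.0], [-1.0, -0.001, -0.01], [0.001, -1.0, 0.004]]
ft_force: [-1.0, -0.0, 8.6]
finger_gap: 12.6
```

```bash
python3 st.py
```

```text
[590.5 -10.5 160.8] zyaw -0.6 f [-1.  -0.   8.6] m [-0.09  0.12  0.02] 26.4
```

Call:
{"api": "send_rows", "payload": {
  "increments": [
    {"travel":[0,0,0],"twist":[0,0,-0.036],"grip":5},
    {"travel":[0,0,0],"twist":[0,0,-0.072],"grip":5},
    {"travel":[0,0,0],"twist":[0,0,-0.108],"grip":5},
    {"travel":[0,0,0],"twist":[0,0,-0.144],"grip":5},
    {"travel":[0,0,0],"twist":[0,0,-0.18],"grip":5},
    {"travel":[0,0,0],"twist":[0,0,-0.216],"grip":5},
    {"travel":[0,0,0],"twist":[0,0,-0.252],"grip":5},
    {"travel":[0,0,0],"twist":[0,0,-0.288],"grip":5},
    {"travel":[0,0,0],"twist":[0,0,-0.324],"grip":5}
  ]
}}

```text
time: 27.15
tool_pos: [590.6, -10.6, 160.9]
orientation: [[-0.857, 0.004, 0.515], [-0.515, -0.001, -0.857], [-0.003, -1.0, 0.003]]
ft_force: [0.2, -0.8, 9.0]
finger_gap: 12.7
```

```bash
python3 st.py
```

```text
[590.6 -10.6 160.9] zyaw -59.0 f [ 0.2 -0.8  9. ] m [-0.07  0.01 -0.01] 27.15
```

Call:
{"api": "send_rows", "payload": {
  "increments": [
    {"travel":[0,0,0],"twist":[0,0,-0.015],"grip":5},
    {"travel":[0,0,0],"twist":[0,0,-0.03],"grip":5},
    {"travel":[0,0,0],"twist":[0,0,-0.039],"grip":5},
    {"travel":[0,0,0],"twist":[0,0,-0.039],"grip":5}
  ]
}}

```text
time: 27.48
tool_pos: [590.7, -10.6, 160.9]
orientation: [[-0.912, 0.004, 0.41], [-0.41, -0.001, -0.912], [-0.003, -1.0, 0.002]]
ft_force: [0.7, -0.8, 9.3]
finger_gap: 13.0
```

```bash
python3 st.py
```

```text
[590.7 -10.6 160.9] zyaw -65.8 f [ 0.7 -0.8  9.3] m [-0.07  0.01 -0.03] 27.4833
```

Call:
{"api": "send_rows", "payload": {
  "increments": [
    {"travel":[0,0,0.008],"twist":[0,0,0],"grip":5},
    {"travel":[0,0,0.016],"twist":[0,0,0],"grip":5},
    {"travel":[0,0,0.024],"twist":[0,0,0],"grip":5},
    {"travel":[0,0,0.028],"twist":[0,0,0],"grip":5},
    {"travel":[0,0,0.028],"twist":[0,0,0],"grip":5},
    {"travel":[0,0,0.028],"twist":[0,0,0],"grip":5}
  ]
}}

```text
time: 27.98
tool_pos: [590.5, -10.6, 165.9]
orientation: [[-0.912, 0.001, 0.411], [-0.411, -0.0, -0.912], [-0.001, -1.0, 0.001]]
ft_force: [8.5, -0.9, -11.1]
finger_gap: 12.5
```

Pulling up gives -11 N with no rise, so it is locked. Releasing and moving towards cap_m.

Call:
{"api": "send_rows", "payload": {
  "increments": [
    {"travel":[0,0,-0.006],"twist":[0,0,0],"grip":5},
    {"travel":[0,0,-0.006],"twist":[0,0,0],"grip":40},
    {"travel":[0,0,-0.006],"twist":[0,0,0],"grip":45},
    {"travel":[0,0,-0.006],"twist":[0,0,0],"grip":45},
    {"travel":[0,0,0.05],"twist":[0,0,0],"grip":45},
    {"travel":[0,0,0.15],"twist":[0,0,0],"grip":45},
    {"travel":[-0.08,0,0.25],"twist":[0,0,0.027],"grip":45},
    {"travel":[-0.16,-0.08,0.25],"twist":[0,0,0.027],"grip":45},
    {"travel":[-0.25,-0.16,0.25],"twist":[0,0,0.027],"grip":45},
    {"travel":[-0.34,-0.24,0.2],"twist":[0,0,0.027],"grip":45}
  ]
}}

```text
time: 28.82
tool_pos: [487.6, -82.9, 230.4]
orientation: [[-0.873, 0.006, 0.488], [-0.488, -0.002, -0.873], [-0.004, -1.0, 0.005]]
ft_force: [0.5, -1.6, 0.2]
finger_gap: 44.8
```

```bash
python3 chk.py; python3 st.py
```

```text
cap_s_mid [591.  -12.9 132. ] 0.9
cap_s_mid [321.5 122.5  26.2] 0.1
cap_l_mid [ 316.1 -178.8   20.3] 0.4
cap_l_mid [605.4 125.1 137.3] 0.8
cap_m_mid [ 454.2 -137.9   20.8] 2.6
vent_l_mid [483.  326.5  25.9] 1.4
cap_l_mid [(array([261., 332.]), 0.9, array([ 396.9, -138.6]))]
cap_s_mid [(array([230.,  17.]), 0.96, array([609. ,  13.3])), (array([ 22., 213.]), 0.91, array([322.4, 124. ]))]
cap_m_mid [(array([275., 228.]), 0.79, array([ 444.4, -131.6]))]
[487.7 -82.  227.6] zyaw -60.8 f [-0.4  0.5 -0. ] m [-0.02  0.03 -0.01] 29.5167
```

Call:
{"api": "send_rows", "payload": {
  "increments": [
    {"travel":[-0.137,-0.16,-0.1],"twist":[0,0,0],"grip":45},
    {"travel":[-0.137,-0.16,-0.2],"twist":[0,0,0],"grip":45},
    {"travel":[-0.137,-0.16,-0.3],"twist":[0,0,0],"grip":45},
    {"travel":[-0.137,-0.16,-0.363],"twist":[0,0,0],"grip":45},
    {"travel":[-0.137,-0.16,-0.363],"twist":[0,0,0],"grip":45},
    {"travel":[-0.137,-0.16,-0.363],"twist":[0,0,0],"grip":45},
    {"travel":[-0.137,-0.16,-0.363],"twist":[0,0,0],"grip":45}
  ]
}}

```text
time: 30.1
tool_pos: [447.5, -130.6, 120.0]
orientation: [[-0.873, 0.002, 0.487], [-0.487, -0.001, -0.873], [-0.001, -1.0, 0.002]]
ft_force: [1.1, 0.1, 0.1]
finger_gap: 45.0
```

```bash
python3 bar.py cap_m_mid 33 26; python3 st.py
```

```text
mark 0.87 [254.7, 206.5] [ 446.  -131.1]
rim n 34 circle 450.71356201171875 -126.86210632324219 33.71910095214844
line [244 229 244 181] [ 435.8 -128.6] [ 464.5 -112.9] yaw 28.6
line [242 243 242 193] [ 426.3 -132.3] [ 456.9 -115.6] yaw 28.5
line [264 182 264 215] [ 470.1 -124.4] [ 450.8 -135.4] yaw 29.6
line [261 245 261 181] [ 431.2 -144.2] [ 469.8 -122.4] yaw 29.5
line [286 231 296 213] [ 448.2 -153.7] [ 462.2 -153. ] yaw 3.0
line [263 228 263 209] [ 442.6 -139.3] [ 454.1 -132.7] yaw 29.6
[ 447.6 -130.5  120.4] zyaw -60.8 f [ 0.2 -0.   0.2] m [-0.06 -0.    0.05] 30.2
```

Call:
{"api": "send_rows", "payload": {
  "increments": [
    {"travel":[0.002,0.003,-0.1],"twist":[0,0,0],"grip":45},
    {"travel":[0.002,0.003,-0.17],"twist":[0,0,0],"grip":45},
    {"travel":[0.002,0.003,-0.214],"twist":[0,0,0],"grip":45},
    {"travel":[0.002,0.003,-0.214],"twist":[0,0,0],"grip":45},
    {"travel":[0.002,0.003,-0.214],"twist":[0,0,0],"grip":45}
  ]
}}

```text
time: 30.62
tool_pos: [447.5, -129.4, 55.3]
orientation: [[-0.873, 0.001, 0.487], [-0.487, -0.0, -0.873], [-0.0, -1.0, 0.001]]
ft_force: [0.9, 0.2, 1.0]
finger_gap: 44.8
```

Call:
{"api": "send_rows", "payload": {
  "increments": [
    {"travel":[0,0,-0.004],"twist":[0,0,0],"grip":5},
    {"travel":[0,0,-0.004],"twist":[0,0,0],"grip":5},
    {"travel":[0,0,-0.004],"twist":[0,0,0],"grip":5},
    {"travel":[0,0,-0.004],"twist":[0,0,0],"grip":5},
    {"travel":[0,0,-0.004],"twist":[0,0,0],"grip":5},
    {"travel":[0,0,0.1],"twist":[0,0,0.03],"grip":5},
    {"travel":[0,0,0.22],"twist":[0,0,0.07],"grip":5},
    {"travel":[0,0,0.35],"twist":[0,0,0.11],"grip":5},
    {"travel":[0,0,0.48],"twist":[0,0,0.15],"grip":5},
    {"travel":[0,0,0.62],"twist":[0,0,0.19],"grip":5}
  ]
}}

```text
time: 31.45
tool_pos: [446.3, -129.0, 242.3]
orientation: [[-0.446, -0.0, 0.895], [-0.895, 0.0, -0.446], [-0.0, -1.0, -0.0]]
ft_force: [0.8, 0.2, -2.2]
finger_gap: 12.5
```

Call:
{"api": "send_rows", "payload": {
  "increments": [
    {"travel":[0.1,-0.02,0],"twist":[0,0,0.03],"grip":5},
    {"travel":[0.2,-0.04,0],"twist":[0,0,0.06],"grip":5},
    {"travel":[0.3,-0.06,0],"twist":[0,0,0.06],"grip":5},
    {"travel":[0.4,-0.07,0],"twist":[0,0,0.06],"grip":5},
    {"travel":[0.455,-0.072,0],"twist":[0,0,0.06],"grip":5},
    {"travel":[0.455,-0.072,0],"twist":[0,0,0.06],"grip":5},
    {"travel":[0.455,-0.072,0],"twist":[0,0,0.06],"grip":5},
    {"travel":[0.455,-0.072,0],"twist":[0,0,0.06],"grip":5}
  ]
}}

```text
time: 32.12
tool_pos: [582.6, -150.8, 240.2]
orientation: [[-0.276, -0.001, 0.961], [-0.961, 0.0, -0.276], [0.0, -1.0, -0.001]]
ft_force: [0.3, 0.6, -1.2]
finger_gap: 12.6
```

```bash
python3 st.py; python3 hold.py cap_m_mid 33 | sed 's/np.int64(\(-*[0-9]*\))/\1/g'
```

```text
[ 582.6 -150.8  240.2] zyaw -16.0 f [ 0.3  0.6 -1.2] m [-0.04 -0.01  0.  ] 32.1167
[256.0, 243.5] 0.95 off x,z [0.6 0.9]
-14 expected rim -29.9 [(-41, 114), (-40, 115), (-39, 117), (-38, 117), (-37, 119), (-36, 77), (-35, 52), (-34, 53), (-33, 53), (-32, 51), (-31, 63), (-30, 91), (-29, 89), (-28, 88), (-27, 88), (-26, 86), (-25, 85), (-24, 83), (-23, 82), (-22, 81), (-21, 79), (-20, 78), (-19, 77), (-18, 76)]
-11 expected rim -31.1 [(-41, 120), (-40, 119), (-39, 119), (-38, 120), (-37, 124), (-36, 44), (-35, 52), (-34, 51), (-33, 49), (-32, 91), (-31, 89), (-30, 88), (-29, 87), (-28, 86), (-27, 86), (-26, 85), (-25, 84), (-24, 81), (-23, 81), (-22, 78), (-21, 79), (-20, 76), (-19, 75), (-18, 75)]
11 expected rim -31.1 [(-41, 115), (-40, 117), (-39, 116), (-38, 109), (-37, 254), (-36, 27), (-35, 49), (-34, 49), (-33, 47), (-32, 83), (-31, 79), (-30, 77), (-29, 76), (-28, 77), (-27, 74), (-26, 74), (-25, 73), (-24, 71), (-23, 70), (-22, 70), (-21, 69), (-20, 68), (-19, 67), (-18, 66)]
14 expected rim -29.9 [(-41, 109), (-40, 111), (-39, 110), (-38, 106), (-37, 133), (-36, 120), (-35, 47), (-34, 51), (-33, 50), (-32, 47), (-31, 60), (-30, 76), (-29, 76), (-28, 74), (-27, 75), (-26, 73), (-25, 73), (-24, 71), (-23, 71), (-22, 70), (-21, 67), (-20, 67), (-19, 66), (-18, 65)]
```

Call:
{"api": "send_rows", "payload": {
  "increments": [
    {"travel":[0.004,-0.006,-0.08],"twist":[0,0,0],"grip":5},
    {"travel":[0.004,-0.006,-0.12],"twist":[0,0,0],"grip":5},
    {"travel":[0.004,-0.006,-0.15],"twist":[0,0,0],"grip":5},
    {"travel":[0.004,-0.006,-0.175],"twist":[0,0,0],"grip":5},
    {"travel":[0.004,-0.006,-0.19],"twist":[0,0,0],"grip":5},
    {"travel":[0.004,-0.006,-0.205],"twist":[0,0,0],"grip":5},
    {"travel":[0.004,-0.006,-0.225],"twist":[0,0,0],"grip":5},
    {"travel":[0.004,-0.006,-0.225],"twist":[0,0,0],"grip":5}
  ]
}}

```text
time: 32.88
tool_pos: [584.4, -152.7, 171.9]
orientation: [[-0.276, -0.001, 0.961], [-0.961, 0.0, -0.276], [-0.0, -1.0, -0.001]]
ft_force: [0.0, -0.4, -2.1]
finger_gap: 12.4
```

Call:
{"api": "send_rows", "payload": {
  "increments": [
    {"travel":[0,0,-0.01],"twist":[0,0,0],"grip":5},
    {"travel":[0,0,-0.02],"twist":[0,0,0],"grip":5},
    {"travel":[0,0,-0.02],"twist":[0,0,0],"grip":5},
    {"travel":[0,0,-0.02],"twist":[0,0,0],"grip":5}
  ]
}}

```text
time: 33.22
tool_pos: [585.0, -152.9, 167.3]
orientation: [[-0.276, 0.001, 0.961], [-0.961, -0.0, -0.276], [0.0, -1.0, 0.001]]
ft_force: [-0.4, 0.3, 3.0]
finger_gap: 12.9
```

Call:
{"api": "send_rows", "payload": {
  "increments": [
    {"travel":[0,0,-0.01],"twist":[0,0,0],"grip":5},
    {"travel":[0,0,-0.018],"twist":[0,0,0],"grip":5},
    {"travel":[0,0,-0.0235],"twist":[0,0,0],"grip":5},
    {"travel":[0,0,-0.0235],"twist":[0,0,0],"grip":5},
    {"travel":[0,0,-0.0235],"twist":[0,0,0],"grip":5}
  ]
}}

```text
time: 33.63
tool_pos: [585.1, -152.9, 161.0]
orientation: [[-0.276, 0.002, 0.961], [-0.961, -0.001, -0.276], [0.0, -1.0, 0.002]]
ft_force: [-2.2, 0.8, 7.9]
finger_gap: 12.6
```

Call:
{"api": "send_rows", "payload": {
  "increments": [
    {"travel":[0,0,-0.002],"twist":[0,0,0],"grip":5},
    {"travel":[0,0,-0.002],"twist":[0,0,-0.02],"grip":5},
    {"travel":[0,0,-0.002],"twist":[0,0,-0.04],"grip":5},
    {"travel":[0,0,-0.002],"twist":[0,0,-0.06],"grip":5},
    {"travel":[0,0,-0.002],"twist":[0,0,-0.08],"grip":5}
  ]
}}

```text
time: 34.05
tool_pos: [585.4, -153.3, 160.7]
orientation: [[-0.509, 0.003, 0.861], [-0.861, -0.002, -0.509], [-0.0, -1.0, 0.003]]
ft_force: [-1.7, -0.5, 8.9]
finger_gap: 12.9
```

```bash
python3 st.py
```

```text
[ 585.4 -153.3  160.7] zyaw -30.6 f [-1.7 -0.5  8.9] m [-0.01  0.33  0.01] 34.05
```

Turning freely. From -30.6° to about -96°.

Call:
{"api": "send_rows", "payload": {
  "increments": [
    {"travel":[0,0,0],"twist":[0,0,-0.036],"grip":5},
    {"travel":[0,0,0],"twist":[0,0,-0.072],"grip":5},
    {"travel":[0,0,0],"twist":[0,0,-0.108],"grip":5},
    {"travel":[0,0,0],"twist":[0,0,-0.144],"grip":5},
    {"travel":[0,0,0],"twist":[0,0,-0.18],"grip":5},
    {"travel":[0,0,0],"twist":[0,0,-0.216],"grip":5},
    {"travel":[0,0,0],"twist":[0,0,-0.252],"grip":5},
    {"travel":[0,0,0],"twist":[0,0,-0.288],"grip":5},
    {"travel":[0,0,0],"twist":[0,0,-0.324],"grip":5}
  ]
}}

```text
time: 34.8
tool_pos: [585.0, -153.3, 160.6]
orientation: [[-1.0, 0.002, 0.017], [-0.017, -0.001, -1.0], [-0.002, -1.0, 0.002]]
ft_force: [-4.2, -1.2, 9.5]
finger_gap: 12.5
```

```bash
python3 st.py
```

```text
[ 585.  -153.3  160.6] zyaw -89.0 f [-4.2 -1.2  9.5] m [0.02 0.62 0.05] 34.8
```

Call:
{"api": "send_rows", "payload": {
  "increments": [
    {"travel":[0,0,0],"twist":[0,0,-0.015],"grip":5},
    {"travel":[0,0,0],"twist":[0,0,-0.03],"grip":5},
    {"travel":[0,0,0],"twist":[0,0,-0.039],"grip":5},
    {"travel":[0,0,0],"twist":[0,0,-0.039],"grip":5}
  ]
}}

```text
time: 35.13
tool_pos: [585.0, -153.2, 160.6]
orientation: [[-0.995, 0.002, -0.102], [0.102, -0.001, -0.995], [-0.002, -1.0, 0.001]]
ft_force: [-3.3, 1.0, 8.9]
finger_gap: 13.1
```

```bash
python3 st.py
```

```text
[ 585.  -153.2  160.6] zyaw -95.8 f [-3.3  1.   8.9] m [ 0.06  0.48 -0.01] 35.1333
```

Call:
{"api": "send_rows", "payload": {
  "increments": [
    {"travel":[0,0,0.008],"twist":[0,0,0],"grip":5},
    {"travel":[0,0,0.016],"twist":[0,0,0],"grip":5},
    {"travel":[0,0,0.024],"twist":[0,0,0],"grip":5},
    {"travel":[0,0,0.028],"twist":[0,0,0],"grip":5},
    {"travel":[0,0,0.028],"twist":[0,0,0],"grip":5},
    {"travel":[0,0,0.028],"twist":[0,0,0],"grip":5}
  ]
}}

```text
time: 35.63
tool_pos: [584.5, -152.7, 166.9]
orientation: [[-0.995, -0.001, -0.1], [0.1, 0.0, -0.995], [0.001, -1.0, -0.0]]
ft_force: [0.5, -0.6, -5.4]
finger_gap: 12.9
```

Call:
{"api": "send_rows", "payload": {
  "increments": [
    {"travel":[0,0,-0.005],"twist":[0,0,0],"grip":5},
    {"travel":[0,0,-0.005],"twist":[0,0,0],"grip":40},
    {"travel":[0,0,-0.005],"twist":[0,0,0],"grip":45},
    {"travel":[0,0,-0.005],"twist":[0,0,0],"grip":45},
    {"travel":[0,0,0.05],"twist":[0,0,0],"grip":45},
    {"travel":[0,0,0.15],"twist":[0,0,0],"grip":45},
    {"travel":[0,0.1,0.28],"twist":[0,0,0],"grip":45},
    {"travel":[0,0.2,0.4],"twist":[0,0,0.03],"grip":45},
    {"travel":[0,0.3,0.5],"twist":[0,0,0.03],"grip":45},
    {"travel":[0,0.4,0.55],"twist":[0,0,0.03],"grip":45}
  ]
}}

```text
time: 36.47
tool_pos: [584.9, -36.8, 333.2]
orientation: [[-1.0, 0.004, -0.008], [0.008, -0.001, -1.0], [-0.004, -1.0, 0.001]]
ft_force: [1.4, 0.5, 0.5]
finger_gap: 45.1
```

Call:
{"api": "send_rows", "payload": {
  "increments": [
    {"travel":[0.05,0.08,0],"twist":[0,0,0],"grip":45},
    {"travel":[0.05,0.08,0],"twist":[0,0,0],"grip":45},
    {"travel":[0.05,0.08,0],"twist":[0,0,0],"grip":45},
    {"travel":[0.05,0.08,0],"twist":[0,0,0],"grip":45},
    {"travel":[0.05,0.08,0],"twist":[0,0,0],"grip":45}
  ]
}}

```text
time: 36.88
tool_pos: [599.3, -13.9, 329.2]
orientation: [[-1.0, -0.002, -0.007], [0.007, -0.0, -1.0], [0.002, -1.0, 0.0]]
ft_force: [0.6, 0.3, 0.3]
finger_gap: 45.0
```

```bash
python3 chk.py; python3 st.py; python3 - <<'E'
import cv2,numpy as np
a=cv2.convertScaleAbs(cv2.imread('pics/wx.png'),alpha=1.6)[:250];b=cv2.imread('pics/dx.png')
A=cv2.resize(a,(800,390),interpolation=2);B=cv2.resize(b[130:285,150:350],(271,210),interpolation=2)
d=np.hstack([cv2.resize(b[138:208,160:360],(600,210),interpolation=2),cv2.resize(b[190:260,260:327],(200,210),interpolation=2)])
cv2.imwrite('pics/fin.png',np.vstack([A,d]))
E
```

```text
cap_s_mid [591.4 -13.  129.1] 1.3
cap_s_mid [327.8 117.6  30.8] 0.4
cap_l_mid [ 314.  -185.3   21.8] 1.3
cap_m_mid [ 588.  -157.   138.2] 1.6
vent_l_mid [482.6 328.   33.8] 1.3
cap_l_mid [(array([119., 170.]), 0.66, array([606.9, 128.9])), (array([361., 329.]), 0.46, array([ 409.7, -139.5]))]
cap_s_mid [(array([249., 187.]), 0.92, array([559.3,  -4.4])), (array([253., 166.]), 0.47, array([590.2,  -9.9])), (array([393., 259.]), 0.46, array([ 444.3, -224.3]))]
cap_m_mid [(array([388., 189.]), 0.66, array([ 554.4, -203.6]))]
[599.7 -12.8 330. ] zyaw -90.3 f [0.1 0.2 0.8] m [0.02 0.01 0.01] 37.5833
```

View pics/fin.png

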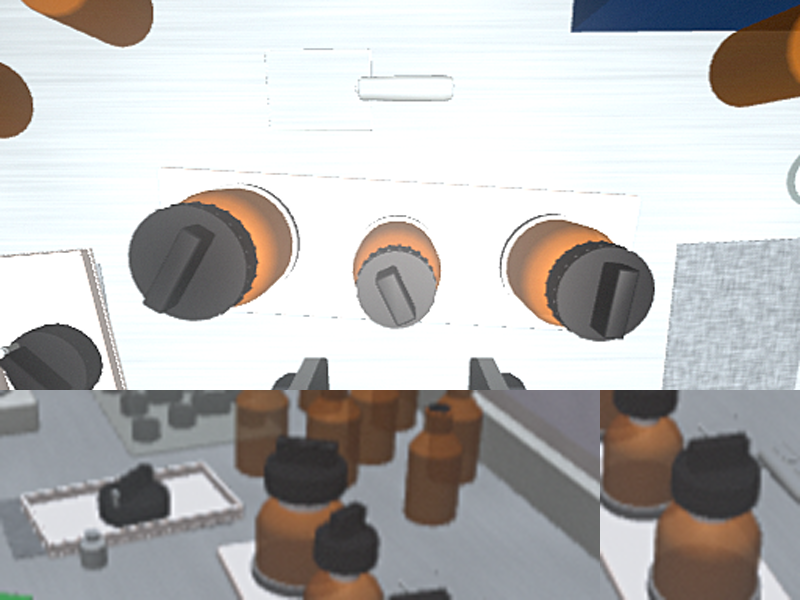

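All three bottles wear plain caps, with bars aligned to their lug directions, and vent_l lies in the tray. Cap_l's lock test was the weakest, so I repeat a gentle pull on it.

Call:
{"api": "send_rows", "payload": {
  "increments": [
    {"travel":[0.034,0.12,0],"twist":[0,0,-0.04],"grip":45},
    {"travel":[0.034,0.24,-0.05],"twist":[0,0,-0.08],"grip":45},
    {"travel":[0.034,0.36,-0.15],"twist":[0,0,-0.12],"grip":45},
    {"travel":[0.034,0.463,-0.25],"twist":[0,0,-0.16],"grip":45},
    {"travel":[0.034,0.463,-0.35],"twist":[0,0,-0.184],"grip":45},
    {"travel":[0.034,0.463,-0.43],"twist":[0,0,-0.184],"grip":45},
    {"travel":[0.034,0.463,-0.43],"twist":[0,0,-0.184],"grip":45},
    {"travel":[0.034,0.463,-0.5],"twist":[0,0,-0.184],"grip":45},
    {"travel":[0.034,0.463,-0.545],"twist":[0,0,-0.184],"grip":45},
    {"travel":[0.034,0.463,-0.545],"twist":[0,0,-0.184],"grip":45}
  ]
}}

```text
time: 38.42
tool_pos: [609.2, 125.6, 165.2]
orientation: [[-0.834, -0.003, -0.552], [0.552, -0.0, -0.834], [0.003, -1.0, 0.002]]
ft_force: [-0.6, -0.3, -1.0]
finger_gap: 45.1
```

Call:
{"api": "send_rows", "payload": {
  "increments": [
    {"travel":[0,0,0],"twist":[0,0,0],"grip":45},
    {"travel":[0,0,0],"twist":[0,0,0],"grip":5},
    {"travel":[0,0,0],"twist":[0,0,0],"grip":5},
    {"travel":[0,0,0],"twist":[0,0,0],"grip":5},
    {"travel":[0,0,0],"twist":[0,0,0],"grip":5},
    {"travel":[0,0,0],"twist":[0,0,0],"grip":5},
    {"travel":[0,0,0.008],"twist":[0,0,0],"grip":5},
    {"travel":[0,0,0.008],"twist":[0,0,0],"grip":5},
    {"travel":[0,0,0.008],"twist":[0,0,0],"grip":5}
  ]
}}

```text
time: 39.17
tool_pos: [610.4, 125.9, 168.4]
orientation: [[-0.834, 0.001, -0.552], [0.552, -0.0, -0.834], [-0.001, -1.0, -0.0]]
ft_force: [4.0, -1.3, -4.6]
finger_gap: 12.4
```

```bash
python3 st.py
```

```text
[610.4 125.9 168.4] zyaw -123.5 f [ 4.  -1.3 -4.6] m [-0.11 -0.87 -0.06] 39.1667
```

Call:
{"api": "send_rows", "payload": {
  "increments": [
    {"travel":[0,0,0.005],"twist":[0,0,0],"grip":5},
    {"travel":[0,0,0.005],"twist":[0,0,0],"grip":5},
    {"travel":[0,0,0.005],"twist":[0,0,0],"grip":5}
  ]
}}

```text
time: 39.42
tool_pos: [610.4, 125.9, 168.6]
orientation: [[-0.834, -0.0, -0.552], [0.552, -0.0, -0.834], [0.0, -1.0, 0.0]]
ft_force: [7.3, -0.8, -12.5]
finger_gap: 12.6
```

Rose 0.2 mm at -12.5 N, so cap_l is locked. Releasing and retreating.

Call:
{"api": "send_rows", "payload": {
  "increments": [
    {"travel":[0,0,-0.01],"twist":[0,0,0],"grip":5},
    {"travel":[0,0,-0.01],"twist":[0,0,0],"grip":40},
    {"travel":[0,0,-0.01],"twist":[0,0,0],"grip":45},
    {"travel":[0,0,-0.01],"twist":[0,0,0],"grip":45},
    {"travel":[0,0,0.05],"twist":[0,0,0],"grip":45},
    {"travel":[0,0,0.15],"twist":[0,0,0],"grip":45},
    {"travel":[-0.1,0,0.3],"twist":[0,0,0],"grip":45},
    {"travel":[-0.2,0,0.4],"twist":[0,0,0],"grip":45},
    {"travel":[-0.2,0,0.4],"twist":[0,0,0],"grip":45},
    {"travel":[-0.2,0,0.4],"twist":[0,0,0],"grip":45}
  ]
}}

```text
time: 40.25
tool_pos: [549.2, 126.6, 294.3]
orientation: [[-0.835, 0.006, -0.551], [0.551, 0.001, -0.835], [-0.004, -1.0, -0.004]]
ft_force: [1.4, 0.5, -0.4]
finger_gap: 45.0
```

```bash
python3 chk.py; python3 st.py; python3 -c "
from rig import workorder; print(workorder.hand_in())"
```

```text
cap_s_mid [588.8 -12.4 135.7] 0.1
cap_s_mid [328.2 120.9  29.9] 1.4
cap_l_mid [ 313.  -184.7   15.3] 0.8
cap_l_mid [605.7 128.3 142.8] 0.6
cap_m_mid [ 588.4 -159.1  136.7] 0.1
cap_l_mid [(array([217., 136.]), 0.65, array([605.5, 129.6]))]
cap_s_mid [(array([366.,  58.]), 0.8, array([582.5, -51.3]))]
cap_m_mid []
[550.  126.  290.2] zyaw -123.5 f [0.2 0.5 0.5] m [ 0.01  0.03 -0.06] 40.95
the job is handed in; nothing more can be done
None
```

Only bottle_l wore a filling cap. I pressed it, turned it counter-clockwise, lifted it off and laid it on the tray floor. Then I put the plain caps on l, s and m, each pressed about 6 mm and turned clockwise about 80° with low torque. I handed the job in at about 41 s.

- **Lock checks:** upward pulls were held at -12.5 N on cap_l (repeated test, since its first was weak), -11 N on cap_s and -5.4 N on cap_m. The cap_m pull is the lightest evidence.
- **Position checks:** the last close picture showed all three caps seated with their bars along the lugs and vent_l flat in the tray. The bystanders were not measured again; those in the pictures looked undisturbed.
- **Disagreement:** the network's final cap positions were a few mm off where the gripper held them. Its cap_l height was 143 mm where 137 mm was expected, and cap_m was about 6 mm off sideways. I trusted the grip and pull tests over these readings.

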